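# Fetch the standard jar from behind the solvent bottles and weigh it

## Task

The small amber jar with the white lid stands at the back of the grey tray, behind two tall bottles. First move both bottles out of the way, standing each on the middle of the round coaster of its cap's colour; with both there, set the jar upright on the centre of the balance pan; then put each bottle back upright in the tray, exactly where it stood at the start. Set everything down gently, without dropping it, and leave the green-lidded jar, the vial rack and the beaker alone.

Things in the scene. Friction and masses are not known exactly. Their poses are not given: they have to be found in the camera images.
- blue_bottle_mid (a point): Centre, half-way up (70 mm above its base, on its axis), of the tall clear glass bottle with a blue screw cap and a white label with a blue stripe. Round, 140 mm tall, about 0.3 kg; body 66 mm in diameter up to 86 mm above the base, tapering to a 38 mm neck at 102 mm; cap 46 mm in diameter, from 112 to 140 mm above the base: a good place to grip. z axis up when upright. It stands in the front (robot side) of the tray beside the other bottle, axes 80 mm apart, left or right
- orange_bottle_mid (a point): Centre, half-way up (70 mm above its base, on its axis), of the other tall bottle: same sizes as the blue one, orange cap and stripe
- amber_jar_mid (a point): Centre, half-way up (30 mm above its base, on its axis), of the small brown glass jar with a white lid. Round, 60 mm tall, about 0.12 kg; body 46 mm in diameter, lid 48 mm in diameter over the top 18 mm. z axis up when upright. It starts at the back (far side) of the tray, 3 to 15 mm behind the two bottles
- tray: Fixed grey plastic tray, open on top; origin under its centre at bench level. 150 mm along its x (front to back; x points away from the robot), 180 mm along its y (the two bottles stand side by side along y), z up. Inner floor 5 mm above the bench, walls 5 mm thick, rim 22 mm above the bench
- blue_coaster: Fixed round blue coaster with a small dark centre dot, 90 mm in diameter, 6 mm thick; origin under its centre at bench level
- orange_coaster: Fixed round orange coaster with a small dark centre dot, 90 mm in diameter, 6 mm thick; origin under its centre at bench level
- pan (a point): Centre of the top face of the balance's round dark steel pan (small white centre dot), 110 mm in diameter, 60 mm above the bench; rigid. The fixed white balance under it is 170 x 150 mm and 42 mm high; its dark display is towards the robot; the pan centre is 20 mm behind the middle of the balance
- green_jar_mid (a point): Centre, half-way up (30 mm), of a bystander: brown jar of the same shape as the amber jar (60 mm tall, 48 mm in diameter) with a green lid, standing on the bench. Leave alone
- vial_rack: Bystander: grey block 70 x 110 x 30 mm full of small vials, 44 mm high in all, on the bench; origin at the centre of its underside. Leave alone
- beaker_mid (a point): Centre, half-way up (35 mm), of a bystander: white open beaker 60 mm in diameter, 70 mm tall, on the bench. Leave alone
Mind the look-alikes: they are no part of the job. Leave any purple or yellow look-alike of the part that bears amber_jar_mid alone.

How it is judged:
On the way, in this order (a step that is already met when the one before it is completed fails the run):
1. both bottles stand upright on the coasters of their cap colours (horizontal distance between blue_bottle_mid and blue_coaster below 0.015 m and height (world z) of each of blue_bottle_mid, orange_bottle_mid below 0.082 m and angle between each of blue_bottle_mid, orange_bottle_mid's own z axis and vertical below 0.1 rad and horizontal distance between orange_bottle_mid and orange_coaster below 0.015 m), for 0.2 s.
2. the amber jar stands upright on the centre of the pan while both bottles are still on their coasters (horizontal distance between amber_jar_mid and pan below 0.015 m and height (world z) of amber_jar_mid between 0.085 and 0.096 m and angle between amber_jar_mid's own z axis and vertical below 0.1 rad and horizontal distance between blue_bottle_mid and blue_coaster below 0.02 m and height (world z) of each of blue_bottle_mid, orange_bottle_mid below 0.082 m and horizontal distance between orange_bottle_mid and orange_coaster below 0.02 m), for 0.2 s.
At the end, for the whole second after the job is handed in: The amber jar stands upright with its centre within 15 mm of the pan's centre; each bottle stands upright in the tray within 15 mm of where it stood at the start; all three are at rest (horizontal distance between amber_jar_mid and pan below 0.015 m and height (world z) of amber_jar_mid between 0.085 and 0.096 m and angle between each of amber_jar_mid, blue_bottle_mid, orange_bottle_mid's own z axis and vertical below 0.1 rad and distance of each of blue_bottle_mid, orange_bottle_mid from where it was at the start of the episode below 0.015 m and linear speed of each of blue_bottle, orange_bottle, amber_jar below 0.02 m/s); the robot touches nothing.
It fails at once if a bottle or the jar is dropped (let go and falling faster than 0.5 m/s, a fall of some 13 mm) ((linear speed of blue_bottle above 0.5 m/s and contact force between the fingers and blue_bottle below 0.05 N) or (linear speed of orange_bottle above 0.5 m/s and contact force between the fingers and orange_bottle below 0.05 N) or (linear speed of amber_jar above 0.5 m/s and contact force between the fingers and amber_jar below 0.05 N)).
It fails at once if a bystander is moved more than 20 mm (distance of any of green_jar_mid, vial_rack, beaker_mid from where it was at the start of the episode above 0.02 m).
It also fails if it takes over 112 s, if anything falls off the work surface, if the arm or the gripper's body presses on something with over 40 N, if the wrist force passes 120 N, or if a joint passes its speed limit or range.

## Robot

A 7-joint arm with a two-finger parallel gripper is mounted at the origin on the work surface. World frame = base frame: x ahead of the robot, y to its left, z up, the work surface at z = 0. Lengths are in m, angles in rad, forces in N, time in s.
With the tool pointing down it reaches from about 0.425 to 0.95 m from the base axis. Payload 4.7 kg.
Tool frame: the origin (TCP) lies on the mounting face of the last link; the fingertips stand 173 mm ahead of it and the grasp point (between the pads) lies 155 mm ahead of it; z points along the fingers, y is the direction in which the jaws open and shut (so a half turn about z gives the same grasp; the last joint's range is limited). The gripper opens to 85 mm and grips with 20 to 120 N. Pads are 22 mm wide; open, the fingers measure 114 mm over their backs; the gripper's body (76 mm by 85 mm) begins 54 mm behind the grasp point. The pads swing forward as they close: fully open they stand 13 mm farther back than shut.
Start: joints at [1.224, 0.469, -0.049, 1.532, 0.024, 1.141, -0.082], TCP at [0.211, -0.641, 0.405] pointing down, gripper open.
Joint ranges: [-2.59, 2.59], [-0.33, 1.99], [-1.39, 1.29], [0.1, 2.45], [-1.04, 4.18], [0.21, 1.99], [-2.66, 2.66]. Speed limits (rad/s): [2.57, 2.57, 3.14, 3.14, 3.14, 3.14, 3.14].

## Interface

Orientations are given as a rotation vector (axis times angle).
In Python, from cell import read_state, capture, job_done, trace, pinpoint gives the robot as it stands. The module is installed in compiled form; this text tells all that it offers.
- The arm moves only by the tool send_rows, never from a script. Its arguments are lists of equal length, an entry for each row: "travel": the shift along the tool's x, y, z in m, a list of three; "roll": the turn about the tool's z in degrees; "grip": the closure, from 0 (fully open) to 1 (shut). A call has 1 to 12 rows; each row shifts and turns the commanded pose from where the row before left it, along the tool's axes as they then stand; what a row does not reach is not made up. A row lasts 1/12 s, in which the tool goes at most 41.7 mm and 7.16 degrees, less where a joint would pass 70% of its speed; a pose out of reach is approached as far as the arm can. A call with a gripper value outside its range is refused whole. The fingers move at their own pace and stop on an object; the grip force is fixed at half the most. Time passes only in rows, so rows that do not move let the fingers close. It gives the time, the measured TCP pose, the force and the opening at its end, in the units of the state.
- read_state(): the state, without advancing time (a new reading comes with each control period).
- capture(name): name is "scene" or "top" or "wrist"; returns a dict with "image" (384x512x3 uint8, red, green, blue), "vertical_fov" (degrees; the focal length in pixels is half the picture's height over the tangent of half this angle, whatever the lens; pixels are square), "cx", "cy" (the principal point, pixels), "k1" (the pictures are not rectified: a ray, as slopes to the right and down, at radius r is drawn at 1 + k1 r^2 times it, then the intrinsics apply), "extrinsics" (4x4, takes a point from camera to world coordinates); the wrist camera has in their place "hand_eye" (4x4, takes a point from camera to tool coordinates, whose origin is the TCP and whose axes are the flange's). Camera axes: x right, y up, looking along -z (the intrinsics and any distortion apply to the point x, -y, -z); pixel columns grow to the right and rows downward; lengths in m; the calibration is good to about 2 mm. A picture is of the moment at which its call begins: read the wrist's pose just before it. There is no depth.
- job_done(): hands the job in, once; it reports no verdict.
Trained networks look in a picture, given as the dict that the camera call returned (one of the last four; its "shot" number tells which), for a name from the list of things; names that differ only in an ending like _2 or _b are one class to them, and where a whole thing is asked for, a point or a joint stands for the part that bears it (a point fixed in the world has none). Each returns a list of dicts, best first, with "confidence" (0 to 1); they miss things now and then, are a little off and sometimes report something else, mostly with a low value. They report only what shows in the picture. A call takes as long as a camera call. They do not tell look-alikes from the thing itself.
- trace(picture, name): "pixels" (384x512 bool, what is visible of it).
- pinpoint(picture, name): "at" ([x, y, z] in m, in the coordinates of the camera as it stood for that picture, good to about 4 mm: a listed point, or the origin of a listed thing).
The state is a dict: "t": time; "joint_pos": joint angles; "joint_vel": joint speeds; "effort": joint torques, N m; "ee_pos": TCP position; "tool_rot": TCP orientation; "contact_force": force on the tool from outside, world axes, zero at the start; "moment": the same for the moment, N m; "finger_gap": opening from 0.0 (shut) to 1.0 (fully open).
Only numpy, scipy, OpenCV 4.12 (cv2) and the standard library are available. Lean on these libraries where they do the work, as an engineer would, in place of code of your own. Each camera call takes 0.05 s, during which the arm holds its last target.

## Working session

There is one attempt and no reset: what is moved stays moved. The work goes in short steps, Python scripts to look and compute and a tool call to move; the robot and the scene stay as the last step left them, time stands still between calls to the robot, and variables do not carry over. Pictures are saved under pics/ and viewed, and the job is handed in when it is done.

Besides the shell and the picture viewer there is one more tool, called after "Call:" as a command line: name --pt "numbers of a row" for each row, then --argument value for the rest. send_rows: Moves the arm, as the interface text tells. Its arguments: {"type":"object","properties":{"travel":{"type":"array"},"roll":{"type":"array"},"grip":{"type":"array"}},"required":["travel","roll","grip"]}

```bash
mkdir -p pics; ls; cat > h.py <<'E'
import numpy as np, cv2
from cell import read_state, capture, job_done, trace, pinpoint
from scipy.spatial.transform import Rotation as R
def T_tool(s):
    T=np.eye(4);T[:3,:3]=R.from_rotvec(s['tool_rot']).as_matrix();T[:3,3]=s['ee_pos'];return T
def shot(name):
    s=read_state();c=capture(name)
    c['W']=np.array(c['extrinsics']) if 'extrinsics' in c else T_tool(s)@np.array(c['hand_eye'])
    return c
def save(c,fn): cv2.imwrite('pics/'+fn,cv2.cvtColor(c['image'],cv2.COLOR_RGB2BGR))
def K(c):
    h,w=c['image'].shape[:2]; f=h/2/np.tan(np.radians(c['vertical_fov'])/2)
    return f,c['cx'],c['cy'],c['k1']
def proj(c,P):
    p=np.linalg.inv(c['W'])@np.append(P,1); x,y=p[0]/-p[2],-p[1]/-p[2]
    f,cx,cy,k=K(c); d=1+k*(x*x+y*y); return np.array([cx+f*x*d,cy+f*y*d])
def onplane(c,uv,z):
    f,cx,cy,k=K(c); xd,yd=(uv[0]-cx)/f,(uv[1]-cy)/f; x,y=xd,yd
    for _ in range(30):
        d=1+k*(x*x+y*y); x,y=xd/d,yd/d
    r=c['W'][:3,:3]@np.array([x,-y,-1]); o=c['W'][:3,3]
    return o+r*(z-o[2])/r[2]
def pin(c,n):
    return [((c['W']@np.append(d['at'],1))[:3].round(4),round(d['confidence'],2)) for d in pinpoint(c,n)]
E
python3 - <<'E'
from h import *
s=read_state();print({k:np.round(v,3) for k,v in s.items()})
names="blue_bottle_mid orange_bottle_mid amber_jar_mid tray blue_coaster orange_coaster pan green_jar_mid vial_rack beaker_mid".split()
for n in ['scene','top','wrist']:
    c=shot(n);save(c,n+'0.png');print(n,K(c),c['W'].round(3).tolist())
    for m in names: print(m,pin(c,m), [proj(c,p).round() for p,_ in pin(c,m)] if 0 else '')
E
```

```text
pics
{'t': np.float64(0.0), 'joint_pos': array([ 1.224,  0.469, -0.049,  1.534,  0.024,  1.141, -0.082]), 'joint_vel': array([-0.001, -0.   , -0.   , -0.   , -0.001,  0.001, -0.001]), 'effort': array([ 0.0000e+00, -5.1031e+01, -4.7000e-02, -2.3771e+01,  1.1000e-02,
        8.0000e-03,  0.0000e+00]), 'ee_pos': array([ 0.211, -0.641,  0.404]), 'tool_rot': array([-3.10e+00, -4.97e-01,  1.00e-03]), 'contact_force': array([-0.601,  0.647, -0.121]), 'moment': array([-0.014,  0.037, -0.029]), 'finger_gap': np.float64(1.0)}
scene (np.float64(359.3445634918639), 259.0730223218032, 192.6235201379022, -0.025120148385394635) [[-0.818, -0.426, 0.385, 0.908], [0.575, -0.606, 0.551, 0.497], [-0.002, 0.672, 0.741, 0.697], [0.0, 0.0, 0.0, 1.0]]
blue_bottle_mid [(array([0.5647, 0.0294, 0.0744]), 0.82), (array([ 0.4913, -0.2814,  0.0613]), 0.55)] 
orange_bottle_mid [(array([ 0.5557, -0.05  ,  0.0758]), 0.98)] 
amber_jar_mid [(array([0.7754, 0.0964, 0.0297]), 0.87), (array([ 0.7581, -0.0822,  0.031 ]), 0.86), (array([ 0.6224, -0.0207,  0.0357]), 0.69), (array([0.5569, 0.1468, 0.0297]), 0.63), (array([0.
[... 1302 characters left out ...]
,  0.3907, -0.    ]), 0.68), (array([0.569 , 0.0347, 0.0748]), 0.31)] 
pan [(array([ 0.493 , -0.2763,  0.0578]), 0.8), (array([0.7116, 0.2047, 0.0363]), 0.66)] 
green_jar_mid [(array([ 0.3892, -0.0024,  0.0319]), 0.78)] 
vial_rack [(array([ 0.701 , -0.2291,  0.0013]), 0.7)] 
beaker_mid [(array([0.7147, 0.204 , 0.0328]), 0.68)] 
wrist (np.float64(273.2329027826737), 252.93843913838816, 192.79069516913165, -0.00749158014309252) [[0.313, 0.911, 0.269, 0.28], [-0.95, 0.3, 0.089, -0.618], [0.001, -0.284, 0.959, 0.374], [0.0, 0.0, 0.0, 1.0]]
blue_bottle_mid [] 
orange_bottle_mid [] 
amber_jar_mid [] 
tray [] 
blue_coaster [] 
orange_coaster [] 
pan [] 
green_jar_mid [] 
vial_rack [] 
beaker_mid []
```

View pics/scene0.png

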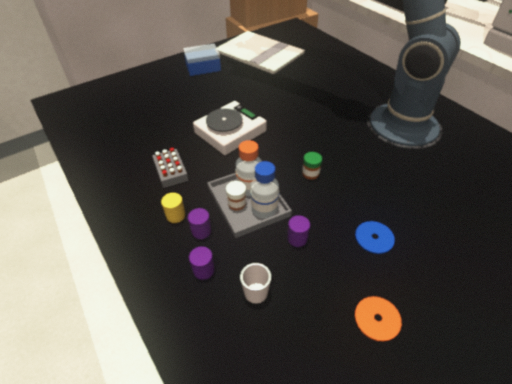

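View pics/top0.png

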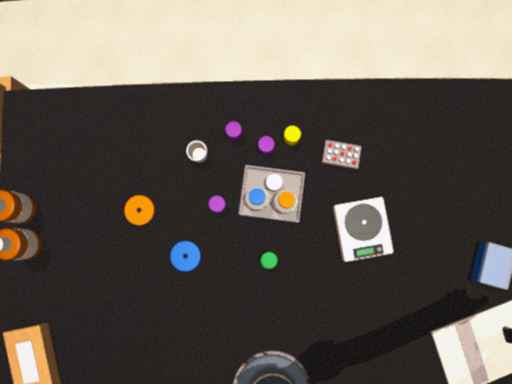

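View pics/wrist0.png

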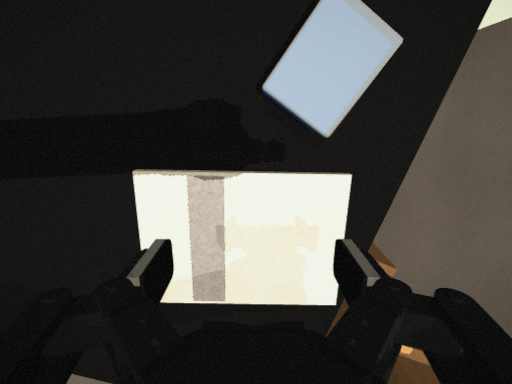

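```bash
python3 - <<'E'
from h import *
s=read_state();print(T_tool(s).round(3))
def hsvmask(c,lo,hi):
    h=cv2.cvtColor(c['image'],cv2.COLOR_RGB2HSV); return cv2.inRange(h,np.array(lo),np.array(hi))
for n in ['top','scene']:
    c=shot(n)
    def blobs(tag,lo,hi,z,mn=25):
        N,l,st,ce=cv2.connectedComponentsWithStats(hsvmask(c,lo,hi))
        for i in range(1,N):
            if st[i,4]>=mn: print(n,tag,ce[i].round(1),st[i,2:5],{zz:onplane(c,ce[i],zz)[:2].round(4).tolist() for zz in z})
    blobs('blue',(100,120,60),(130,255,255),(.006,.13,.145))
    blobs('orange',(5,150,100),(18,255,255),(.006,.13,.145))
    blobs('white',(0,0,190),(179,60,255),(.06,.065))
    if 1:
        # tray segmentation corners
        t=trace(c,'tray')[0]['pixels'].astype(np.uint8)
        ct=max(cv2.findContours(t,cv2.RETR_EXTERNAL,cv2.CHAIN_APPROX_NONE)[0],key=cv2.contourArea)
        r=cv2.minAreaRect(ct);b=cv2.boxPoints(r)
        print('tray',[onplane(c,p,.022)[:2].round(3).tolist() for p in b])
    for m in ['amber_jar_mid','pan','blue_coaster','orange_coaster']:
        for d in trace(c,m):
            ys,xs=np.nonzero(d['pixels']); print(m,round(d['confidence'],2),xs.mean().round(1),ys.mean().round(1),len(xs), onplane(c,(xs.mean(),ys.mean()),.06)[:2].round(3), onplane(c,(xs.mean(),ys.mean()),.006)[:2].round(3))
E
```

```text
[[ 0.95   0.313  0.     0.211]
 [ 0.313 -0.95   0.    -0.641]
 [ 0.    -0.    -1.     0.405]
 [ 0.     0.     0.     1.   ]]
top blue [256.5 196.1] [ 16  16 198] {0.006: [0.5805, 0.0312], 0.13: [0.5686, 0.0311], 0.145: [0.5672, 0.0311]}
top blue [185.  255.7] [ 31  32 787] {0.006: [0.4058, 0.2506], 0.13: [0.409, 0.2316], 0.145: [0.4094, 0.2293]}
top blue [478.1 261.7] [ 15  39 263] {0.006: [0.3601, -0.6458], 0.13: [0.3673, -0.5874], 0.145: [0.3681, -0.5803]}
top orange [ 6.1 83. ] [ 12  14 128] {0.006: [0.9703, 0.837], 0.13: [0.9249, 0.7674], 0.145: [0.9194, 0.759]}
top orange [  7.  204.8] [ 16  31 332] {0.006: [0.5723, 0.8153], 0.13: [0.5612, 0.7476], 0.145: [0.5599, 0.7394]}
top orange [286.  199.3] [16 16 44] {0.006: [0.5683, -0.0578], 0.13: [0.5575, -0.0502], 0.145: [0.5562, -0.0493]}
top orange [136.8 209.8] [ 31  31 444] {0.006: [0.5476, 0.3968], 0.13: [0.5386, 0.3652], 0.145: [0.5376, 0.3613]}
top orange [ 10.5 243.7] [ 22  32 435] {0.006: [0.4505, 0.8008], 0.13: [0.4499, 0.7344], 0.145: [0.4498, 0.7263]}
top orange [ 27.1 351.8] [  50   59 1345] {0.006: [0.1173, 0.7475], 0.1
[... 3539 characters left out ...]
 228] {0.06: [0.7141, 0.207], 0.065: [0.7156, 0.2093]}
tray [[0.648, -0.112], [0.458, -0.098], [0.532, 0.1], [0.694, 0.076]]
amber_jar_mid 0.94 201.9 262.1 635 [0.782 0.113] [0.772 0.08 ]
amber_jar_mid 0.92 173.3 207.1 473 [ 0.765 -0.054] [ 0.753 -0.101]
amber_jar_mid 0.91 298.4 230.9 559 [0.571 0.165] [0.543 0.137]
amber_jar_mid 0.81 236.1 195.2 518 [ 0.626 -0.002] [ 0.602 -0.044]
amber_jar_mid 0.69 199.7 222.7 561 [0.737 0.021] [ 0.722 -0.019]
pan 0.89 229.9 126.4 2327 [ 0.497 -0.236] [ 0.463 -0.298]
blue_coaster 0.7 374.1 237.1 1001 [0.448 0.272] [0.409 0.253]
blue_coaster 0.52 246.7 162.7 887 [ 0.543 -0.081] [ 0.512 -0.13 ]
orange_coaster 0.79 377.8 318.7 1549 [0.578 0.402] [0.55  0.394]
```

```bash
cat >> h.py <<'E'
def go(x,y,z,step=.04):
    "print tool-axis travel from current measured pose to a TCP world target"
    s=read_state();M=T_tool(s);d=M[:3,:3].T@(np.array([x,y,z])-M[:3,3]);n=int(np.ceil(np.linalg.norm(d)/step))
    print('t',round(float(s['t']),2),'tcp',M[:3,3].round(4),'yaw_y',np.degrees(np.arctan2(M[1,1],M[0,1])).round(2),'tilt',M[2,2].round(5),'travel',d.round(4),'rows',n,'per',(d/max(n,1)).round(4),'F',np.round(s['contact_force'],1),'gap',s['finger_gap'].round(3),'q',np.round(s['joint_pos'],2))
E
```

Call:
send_rows --pt "0 0 0" --pt "0 0 0" --pt "0 0 0" --pt "0 0 0" --pt "0 0 0" --pt "0 0 0" --pt "0 0 0" --pt "0 0 0" --pt "0 0 0" --pt "0 0 0" --roll '[-6.3,-6.3,-6.3,-6.3,-6.3,-6.3,-6.3,-6.3,-6.3,-6.3]' --grip '[0,0,0,0,0,0,0,0,0,0]'

```text
t: 3.08
ee_pos: [0.2109, -0.6412, 0.4048]
tool_rot: [2.38, 2.051, -0.0]
contact_force: [1.1, -0.3, -0.0]
finger_gap: 1.0
```

```bash
python3 -c "
from h import *
go(.567,.031,.405)"
```

```text
Traceback (most recent call last):
  File "h.py", line 28, in go
    print('t',round(float(s['t']),2),'tcp',M[:3,3].round(4),'yaw_y',np.degrees(np.arctan2(M[1,1],M[0,1])).round(2),'tilt',M[2,2].round(5),'travel',d.round(4),'rows',n,'per',(d/max(n,1)).round(4),'F',np.round(s['contact_force'],1),'gap',s['finger_gap'].round(3),'q',np.round(s['joint_pos'],2))
                                                                                                                                                                                                                                            ^^^^^^^^^^^^^^^^^^^^^
AttributeError: 'float' object has no attribute 'round'
```

```bash
sed -i "s/s\['finger_gap'\].round(3)/round(float(s['finger_gap']),3)/" h.py; python3 -c "
from h import *
go(.567,.031,.405)"
```

```text
t 3.08 tcp [ 0.2109 -0.6412  0.4048] yaw_y -8.49 tilt -1.0 travel [ 7.174e-01  2.530e-01 -3.000e-04] rows 20 per [ 0.0359  0.0126 -0.    ] F [ 1.1 -0.3 -0. ] gap 1.0 q [ 1.39  0.49 -0.29  1.52  0.14  1.16  0.93]
```

Call:
send_rows --pt "0.036 0.0126 0" --pt "0.036 0.0126 0" --pt "0.036 0.0126 0" --pt "0.036 0.0126 0" --pt "0.036 0.0126 0" --pt "0.036 0.0126 0" --pt "0.036 0.0126 0" --pt "0.036 0.0126 0" --pt "0.036 0.0126 0" --pt "0.036 0.0126 0" --pt "0.036 0.0126 0" --pt "0.036 0.0126 0" --roll '[0,0,0,0,0,0,0,0,0,0,0,0]' --grip '[0,0,0,0,0,0,0,0,0,0,0,0]'

```text
t: 4.08
ee_pos: [0.4269, -0.2356, 0.4051]
tool_rot: [2.385, 2.044, -0.0]
contact_force: [1.3, -1.0, -0.1]
finger_gap: 1.001
```

Call:
send_rows --pt "0.036 0.0126 0" --pt "0.036 0.0126 0" --pt "0.036 0.0126 0" --pt "0.036 0.0126 0" --pt "0.036 0.0126 0" --pt "0.036 0.0126 0" --pt "0.036 0.0126 0" --pt "0.033 0.0126 0" --pt "0 0 0" --pt "0 0 0" --roll '[0,0,0,0,0,0,0,0,0,0]' --grip '[0,0,0,0,0,0,0,0,0,0]'

```text
t: 4.92
ee_pos: [0.5699, 0.0313, 0.4047]
tool_rot: [-2.38, -2.05, -0.001]
contact_force: [-0.2, -0.7, -0.8]
finger_gap: 1.003
```

```bash
python3 -c "
from h import *
go(.567,.031,.405)
c=shot('wrist');save(c,'w1.png');print(K(c),np.array(c['hand_eye']).round(3))
for m in ['blue_bottle_mid','orange_bottle_mid','amber_jar_mid','tray']: print(m,pin(c,m))
for P in [(.567,.031,.145),(.556,-.0495,.145),(.614,-.022,.065)]: print(proj(c,P))
"
```

```text
t 4.92 tcp [0.5699 0.0313 0.4047] yaw_y -8.52 tilt -1.0 travel [-0.0008 -0.0029 -0.0003] rows 1 per [-0.0008 -0.0029 -0.0003] F [-0.2 -0.7 -0.8] gap 1.003 q [ 0.37  0.37 -0.64  1.76  0.24  1.09 -0.5 ]
(np.float64(273.2329027826737), 252.93843913838816, 192.79069516913165, -0.00749158014309252) [[ 0.     0.959  0.284  0.073]
 [ 1.    -0.    -0.001  0.   ]
 [-0.     0.284 -0.959  0.031]
 [ 0.     0.     0.     1.   ]]
blue_bottle_mid [(array([0.5686, 0.0321, 0.0721]), 0.6)]
orange_bottle_mid [(array([ 0.5599, -0.0516,  0.0785]), 0.77)]
amber_jar_mid [(array([0.7313, 0.0026, 0.0333]), 0.87), (array([ 0.6162, -0.0228,  0.0375]), 0.8), (array([0.5589, 0.1476, 0.0293]), 0.71), (array([0.7796, 0.0984, 0.0275]), 0.67)]
tray [(array([ 0.5857, -0.0158,  0.0024]), 0.96)]
[249.07844076 199.82937159]
[250.46752423 279.97119393]
[295.05155726 215.26390725]
```

View pics/w1.png

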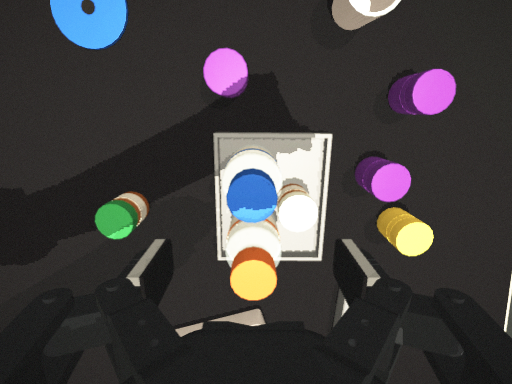

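```bash
python3 -c "
from h import *
c=shot('wrist')
h=cv2.cvtColor(c['image'],cv2.COLOR_RGB2HSV)
def top(tag,lo,hi,z,box):
    m=cv2.inRange(h,np.array(lo),np.array(hi)); k=np.zeros_like(m);k[box[1]:box[3],box[0]:box[2]]=255;m&=k
    ct=max(cv2.findContours(m,cv2.RETR_EXTERNAL,cv2.CHAIN_APPROX_NONE)[0],key=cv2.contourArea)
    ct=cv2.convexHull(ct);e=cv2.fitEllipse(ct);print(tag,e,onplane(c,e[0],z).round(4),cv2.boundingRect(ct))
top('blue',(105,200,150),(125,255,255),.145,(215,160,285,230))
top('orange',(10,150,170),(25,255,255),.145,(220,245,290,305))
top('white',(0,0,225),(179,30,255),.065,(275,188,320,235))
"
```

```text
Traceback (most recent call last):
ValueError: max() iterable argument is empty
```

```bash
python3 -c "
import cv2
i=cv2.imread('pics/w1.png')[130:310,200:340];cv2.imwrite('pics/w1c.png',cv2.resize(i,None,fx=4,fy=4,interpolation=cv2.INTER_NEAREST)[:, :560])
h=cv2.cvtColor(cv2.imread('pics/w1.png'),cv2.COLOR_BGR2HSV);print(h[170:225:4,252].tolist())"
```

```text
[[109, 186, 133], [108, 185, 196], [108, 187, 213], [108, 182, 216], [108, 185, 214], [108, 183, 216], [108, 185, 214], [107, 187, 210], [108, 183, 212], [108, 184, 211], [100, 142, 254], [100, 143, 255], [99, 139, 255], [105, 75, 232]]
```

View pics/w1c.png

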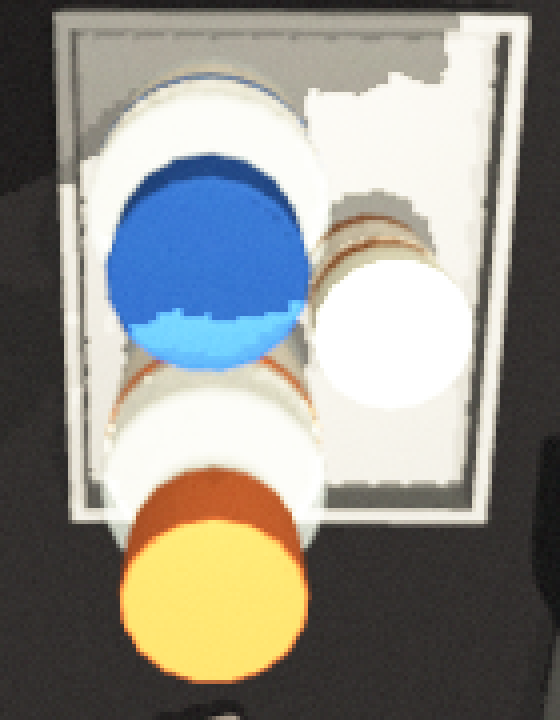

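```bash
python3 -c "
from h import *
c=shot('wrist')
for uv,z in [((252,198.3),.145),((253.4,280),.145),((298.4,213.3),.065)]: print(onplane(c,uv,z).round(4))
co=[onplane(c,(200+u/4,130+v/4),.022) for u,v in [(54,12),(530,14),(488,523),(71,523)]]
print(np.round(co,4),np.mean(co,0))
go(.569,.031,.286)
"
```

```text
[0.5691 0.0275 0.145 ]
[ 0.5575 -0.0545  0.145 ]
[ 0.6172 -0.0252  0.065 ]
[[ 0.5281  0.0817  0.022 ]
 [ 0.6764  0.0578  0.022 ]
 [ 0.6482 -0.1211  0.022 ]
 [ 0.4987 -0.0975  0.022 ]] [ 0.58785805 -0.01978973  0.022     ]
t 5.27 tcp [0.5693 0.0275 0.4048] yaw_y -8.92 tilt -1.0 travel [ 0.0034 -0.0009  0.1188] rows 3 per [ 0.0011 -0.0003  0.0396] F [0.4 0.4 0.3] gap 1.003 q [ 0.37  0.37 -0.64  1.76  0.24  1.09 -0.5 ]
```

```bash
python3 -c "
from h import *
for i in range(5):
    go(.569,.031,.286);capture('wrist')
"
```

```text
t 5.27 tcp [0.5693 0.0275 0.4048] yaw_y -8.92 tilt -1.0 travel [ 0.0034 -0.0009  0.1188] rows 3 per [ 0.0011 -0.0003  0.0396] F [0.4 0.4 0.3] gap 1.003 q [ 0.37  0.37 -0.64  1.76  0.24  1.09 -0.5 ]
t 5.32 tcp [0.5694 0.0278 0.4048] yaw_y -8.9 tilt -1.0 travel [ 0.0032 -0.0009  0.1188] rows 3 per [ 0.0011 -0.0003  0.0396] F [ 0.4  0.2 -0.3] gap 0.996 q [ 0.37  0.37 -0.64  1.76  0.24  1.09 -0.5 ]
t 5.37 tcp [0.5694 0.028  0.4049] yaw_y -8.87 tilt -1.0 travel [ 0.0029 -0.0009  0.1189] rows 3 per [ 0.001  -0.0003  0.0396] F [-0.6  0.3  0.1] gap 1.001 q [ 0.37  0.37 -0.64  1.76  0.24  1.09 -0.5 ]
t 5.42 tcp [0.5694 0.0282 0.4048] yaw_y -8.86 tilt -1.0 travel [ 0.0027 -0.0009  0.1188] rows 3 per [ 0.0009 -0.0003  0.0396] F [-0.6  0.7  0.4] gap 1.001 q [ 0.37  0.37 -0.64  1.76  0.24  1.09 -0.5 ]
t 5.47 tcp [0.5695 0.0284 0.4048] yaw_y -8.84 tilt -1.0 travel [ 0.0025 -0.0009  0.1188] rows 3 per [ 0.0008 -0.0003  0.0396] F [-0.8  0.  -0.3] gap 1.002 q [ 0.37  0.37 -0.64  1.76  0.24  1.09 -0.5 ]
```

Call:
send_rows --pt "0 0 0.02" --pt "0 0 0.025" --pt "0 0 0.025" --pt "0 0 0.025" --pt "0 0 0.014" --pt "0 0 0.01" --pt "0 0 0" --pt "0 0 0" --pt "0 0 0" --pt "0 0 0" --roll '[0,0,0,0,0,0,0,0,0,0]' --grip '[0,0,0,0,0,0,0,0,0,0]'

```text
t: 6.35
ee_pos: [0.5701, 0.0291, 0.2871]
tool_rot: [2.384, 2.044, 0.003]
contact_force: [0.2, 0.5, 0.2]
finger_gap: 0.999
```

```bash
python3 -c "
from h import *
go(.5685,.031,.286)
c=shot('wrist');save(c,'w2.png');print(proj(c,(.5685,.031,.145)))
go(.5685,.031,.286)
"
```

```text
t 6.35 tcp [0.5701 0.0291 0.2871] yaw_y -8.79 tilt -1.0 travel [ 0.0017 -0.0019  0.0011] rows 1 per [ 0.0017 -0.0019  0.0011] F [0.2 0.5 0.2] gap 0.999 q [ 0.32  0.5  -0.58  1.88  0.35  0.87 -0.59]
[247.07266314 272.58639114]
t 6.4 tcp [0.57  0.029 0.287] yaw_y -8.79 tilt -1.0 travel [ 0.0017 -0.0018  0.001 ] rows 1 per [ 0.0017 -0.0018  0.001 ] F [0.2 0.6 0. ] gap 1.002 q [ 0.32  0.5  -0.58  1.88  0.35  0.87 -0.59]
```

View pics/w2.png

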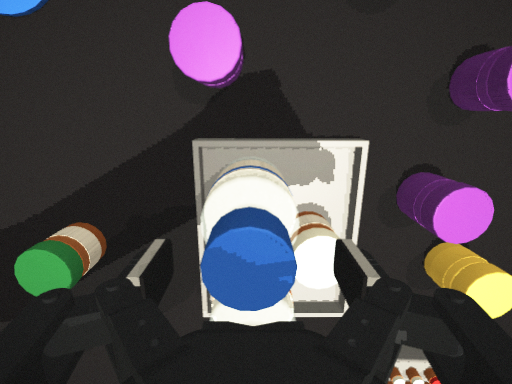

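Call:
send_rows --pt "0.003 0 0.001" --pt "0 0 0" --pt "0 0 0" --pt "0 0 0" --pt "0 0 0" --pt "0 0 0" --pt "0 0 0" --pt "0 0 0" --pt "0 0 0" --pt "0 0 0" --pt "0 0 0" --pt "0 0 0" --roll '[0,0,0,0,0,0,0,0,0,0,0,0]' --grip '[0,0,0.2,0.4,0.6,1,1,1,1,1,1,1]'

```text
t: 7.4
ee_pos: [0.57, 0.0319, 0.285]
tool_rot: [2.385, 2.045, -0.0]
contact_force: [-2.8, 0.2, 5.7]
finger_gap: 0.523
```

```bash
python3 -c "
from h import *
go(.5685,.031,.286)
c=shot('scene');save(c,'s2.png')
go(.5685,.031,.286)
"
```

```text
t 7.4 tcp [0.57   0.0319 0.285 ] yaw_y -8.79 tilt -1.0 travel [-0.0012 -0.0013 -0.001 ] rows 1 per [-0.0012 -0.0013 -0.001 ] F [-2.8  0.2  5.7] gap 0.523 q [ 0.31  0.5  -0.58  1.88  0.35  0.87 -0.6 ]
t 7.45 tcp [0.57   0.0319 0.285 ] yaw_y -8.79 tilt -1.0 travel [-0.0012 -0.0013 -0.001 ] rows 1 per [-0.0012 -0.0013 -0.001 ] F [-1.8  0.8  4.8] gap 0.529 q [ 0.31  0.5  -0.58  1.88  0.35  0.87 -0.6 ]
```

View pics/s2.png

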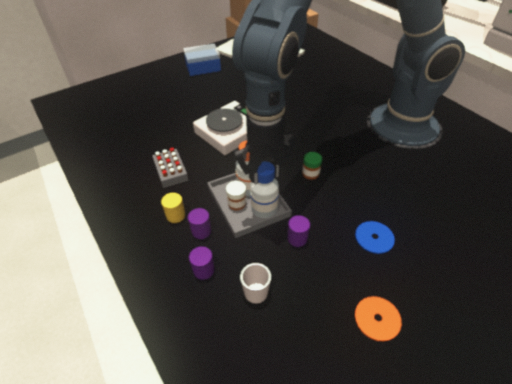

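Call:
send_rows --pt "0 0 -0.008" --pt "0 0 -0.017" --pt "0 0 -0.025" --pt "0 0 -0.025" --pt "0 0 -0.02" --pt "0 0 -0.01" --pt "0 0 0" --pt "0 0 0" --roll '[0,0,0,0,0,0,0,0]' --grip '[1,1,1,1,1,1,1,1]'

```text
t: 8.12
ee_pos: [0.5697, 0.0315, 0.3889]
tool_rot: [-2.385, -2.044, 0.001]
contact_force: [-0.7, -0.5, -3.7]
finger_gap: 0.522
```

```bash
python3 -c "
from h import *
go(.4067,.2515,.390)
"
```

```text
t 8.12 tcp [0.5697 0.0315 0.3889] yaw_y -8.8 tilt -1.0 travel [ 0.1924 -0.1947 -0.001 ] rows 7 per [ 0.0275 -0.0278 -0.0001] F [-0.7 -0.5 -3.7] gap 0.522 q [ 0.36  0.38 -0.63  1.78  0.26  1.06 -0.52]
```

Call:
send_rows --pt "0.012 -0.012 0" --pt "0.02 -0.02 0" --pt "0.025 -0.026 0" --pt "0.028 -0.028 0" --pt "0.028 -0.028 0" --pt "0.028 -0.029 0" --pt "0.025 -0.025 0" --pt "0.0164 -0.0167 0" --pt "0.01 -0.01 0" --pt "0 0 0" --pt "0 0 0" --pt "0 0 0" --roll '[0,0,0,0,0,0,0,0,0,0,0,0]' --grip '[1,1,1,1,1,1,1,1,1,1,1,1]'

```text
t: 9.12
ee_pos: [0.4073, 0.2508, 0.3886]
tool_rot: [2.386, 2.043, -0.003]
contact_force: [0.3, -0.3, -3.6]
finger_gap: 0.525
```

```bash
python3 -c "
from h import *
go(.4067,.2515,.286)
for n in ['top','wrist']:
    c=shot(n);save(c,n+'3.png'); print(pin(c,'blue_bottle_mid'),pin(c,'blue_coaster'))
go(.4067,.2515,.286)
"
```

```text
t 9.12 tcp [0.4073 0.2508 0.3886] yaw_y -8.85 tilt -1.0 travel [ 0.0008 -0.0005  0.1026] rows 3 per [ 0.0003 -0.0002  0.0342] F [ 0.3 -0.3 -3.6] gap 0.525 q [ 0.03  0.25 -0.78  1.97  0.2   1.   -0.99]
[(array([ 0.5602, -0.0481,  0.073 ]), 0.6), (array([0.4064, 0.2516, 0.1778]), 0.58)] [(array([ 0.4089,  0.2456, -0.0015]), 0.65)]
[] [(array([ 0.4081,  0.252 , -0.002 ]), 0.92)]
t 9.42 tcp [0.4075 0.2511 0.3895] yaw_y -8.88 tilt -1.0 travel [ 0.0003 -0.0008  0.1035] rows 3 per [ 0.0001 -0.0003  0.0345] F [-0.3  0.4 -3.7] gap 0.525 q [ 0.03  0.25 -0.78  1.97  0.2   1.   -1.  ]
```

View pics/wrist3.png

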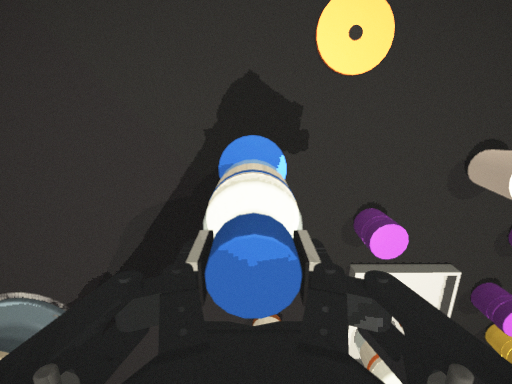

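Call:
send_rows --pt "0 0 0.012" --pt "0 0 0.02" --pt "0 0 0.022" --pt "0 0 0.02" --pt "0 0 0.013" --pt "0 0 0.007" --pt "0 0 0.004" --pt "0 0 0.002" --pt "0 0 0.0015" --pt "0 0 0.001" --pt "0 0 0" --pt "0 0 0" --roll '[0,0,0,0,0,0,0,0,0,0,0,0]' --grip '[1,1,1,1,1,1,1,1,1,1,1,1]'

```text
t: 10.42
ee_pos: [0.4072, 0.2518, 0.2877]
tool_rot: [2.385, 2.044, 0.002]
contact_force: [-0.8, -0.1, -3.3]
finger_gap: 0.525
```

```bash
python3 -c "
from h import *
go(.4067,.2515,.286)
for n in ['wrist','top']:
    c=shot(n);save(c,n+'4.png')
go(.4067,.2515,.286)
c=shot('wrist')
"
```

```text
t 10.42 tcp [0.4072 0.2518 0.2877] yaw_y -8.8 tilt -1.0 travel [-0.0004 -0.0004  0.0017] rows 1 per [-0.0004 -0.0004  0.0017] F [-0.8 -0.1 -3.3] gap 0.525 q [-0.06  0.39 -0.71  2.08  0.35  0.8  -1.14]
t 10.52 tcp [0.4071 0.2518 0.2876] yaw_y -8.8 tilt -1.0 travel [-0.0004 -0.0004  0.0016] rows 1 per [-0.0004 -0.0004  0.0016] F [ 0.4  0.8 -4.3] gap 0.525 q [-0.06  0.39 -0.71  2.08  0.35  0.8  -1.14]
```

View pics/wrist4.png

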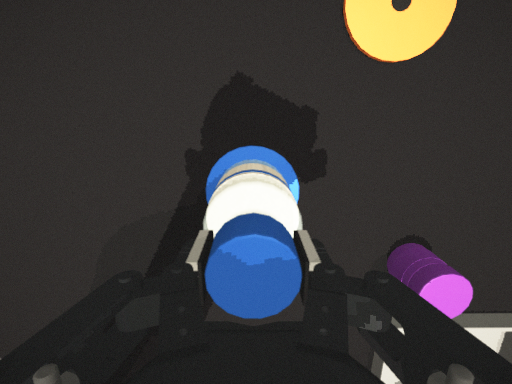

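Call:
send_rows --pt "0 0 0.001" --pt "0 0 0.001" --pt "0 0 0" --pt "0 0 0" --pt "0 0 0" --roll '[0,0,0,0,0]' --grip '[1,1,1,1,1]'

```text
t: 10.98
ee_pos: [0.4071, 0.2521, 0.286]
tool_rot: [2.385, 2.044, 0.001]
contact_force: [-1.9, -0.7, 6.3]
finger_gap: 0.527
```

Call:
send_rows --pt "0 0 0" --pt "0 0 0" --pt "0 0 0" --pt "0 0 0" --pt "0 0 0" --pt "0 0 0" --pt "0 0 0" --pt "0 0 0" --roll '[0,0,0,0,0,0,0,0]' --grip '[0.4,0.3,0.2,0.1,0,0,0,0]'

```text
t: 11.65
ee_pos: [0.407, 0.2517, 0.2852]
tool_rot: [2.385, 2.045, -0.0]
contact_force: [0.3, -0.1, -0.4]
finger_gap: 1.001
```

```bash
python3 -c "
from h import *
go(.4067,.2515,.286)
c=shot('wrist');save(c,'wrist5.png')
"
```

```text
t 11.65 tcp [0.407  0.2517 0.2852] yaw_y -8.79 tilt -1.0 travel [-0.0003 -0.0003 -0.0008] rows 1 per [-0.0003 -0.0003 -0.0008] F [ 0.3 -0.1 -0.4] gap 1.001 q [-0.06  0.39 -0.71  2.08  0.36  0.79 -1.14]
```

View pics/wrist5.png

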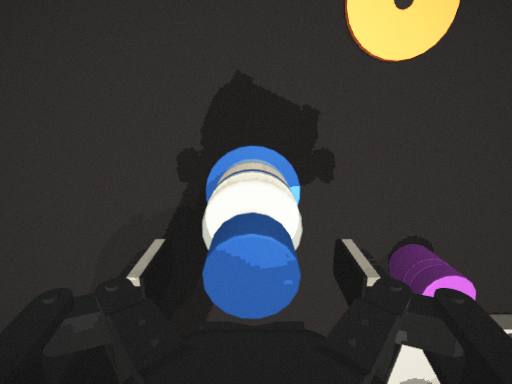

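Call:
send_rows --pt "0 0 -0.01" --pt "0 0 -0.02" --pt "0 0 -0.03" --pt "0 0 -0.03" --pt "0 0 -0.02" --pt "0 0 -0.01" --pt "0 0 0" --pt "0 0 0" --roll '[0,0,0,0,0,0,0,0]' --grip '[0,0,0,0,0,0,0,0]'

```text
t: 12.37
ee_pos: [0.4068, 0.2515, 0.405]
tool_rot: [2.385, 2.044, -0.0]
contact_force: [0.5, -0.9, -0.6]
finger_gap: 0.999
```

```bash
python3 -c "
from h import *
go(.5575,-.050,.405)
for n in ['wrist','top']:
    c=shot(n);save(c,n+'6.png');print(n,[pin(c,m) for m in ['blue_bottle_mid','blue_coaster','orange_coaster','orange_bottle_mid']])
"
```

```text
t 12.37 tcp [0.4068 0.2515 0.405 ] yaw_y -8.81 tilt -1.0 travel [-2.748e-01  1.950e-01  2.000e-04] rows 9 per [-0.0305  0.0217  0.    ] F [ 0.5 -0.9 -0.6] gap 0.999 q [ 0.05  0.23 -0.79  1.95  0.19  1.04 -0.98]
wrist [[(array([0.4069, 0.2552, 0.0734]), 0.91)], [(array([ 0.5575, -0.0545,  0.0779]), 0.2)], [(array([ 5.521e-01,  3.925e-01, -3.000e-04]), 0.94), (array([0.717 , 0.2059, 0.0338]), 0.74)], [(array([ 0.5626, -0.0528,  0.0763]), 0.91)]]
top [[(array([0.4056, 0.2537, 0.0748]), 0.7)], [(array([0.5512, 0.3915, 0.0017]), 0.67), (array([ 0.4055,  0.2503, -0.0022]), 0.61)], [(array([0.5513, 0.3887, 0.001 ]), 0.86)], [(array([ 0.5607, -0.0497,  0.0741]), 0.7)]]
```

View pics/wrist6.png

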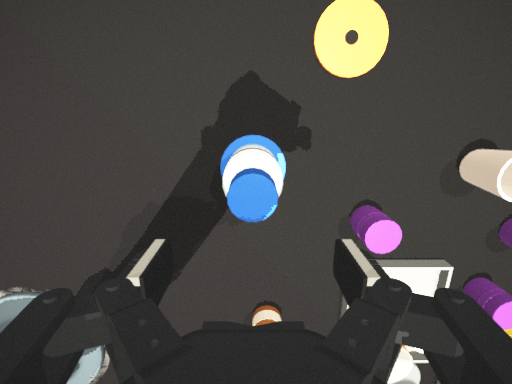

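View pics/top6.png

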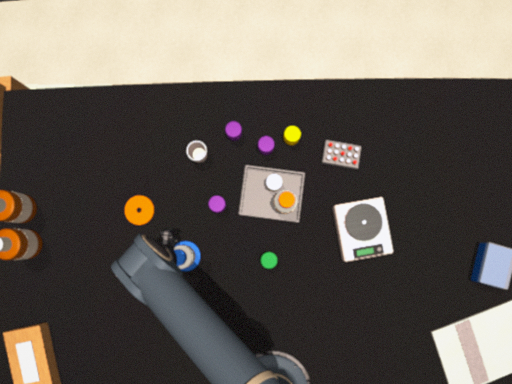

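```bash
python3 -c "
from h import *
c=shot('wrist');print(onplane(c,(351.3,37),.006).round(4))
c=shot('top');print(onplane(c,(139,210),.006).round(4), onplane(c,(364,222.5),.06).round(4))
c=shot('scene');print(onplane(c,(378,317.8),.006).round(4))
go(.558,-.050,.405)
"
```

```text
[0.5488 0.3916 0.006 ]
[0.5468 0.3899 0.006 ] [ 0.4899 -0.2805  0.06  ]
[0.5483 0.3929 0.006 ]
t 13.02 tcp [0.407  0.2518 0.4051] yaw_y -8.79 tilt -1.0 travel [-2.751e-01  1.953e-01  1.000e-04] rows 9 per [-0.0306  0.0217  0.    ] F [0.9 0.3 0.7] gap 0.997 q [ 0.05  0.23 -0.79  1.95  0.19  1.04 -0.98]
```

Call:
send_rows --pt "-0.015 0.011 0" --pt "-0.027 0.019 0" --pt "-0.032 0.0225 0" --pt "-0.032 0.0225 0" --pt "-0.032 0.0225 0" --pt "-0.032 0.0225 0" --pt "-0.032 0.0225 0" --pt "-0.032 0.0225 0" --pt "-0.025 0.018 0" --pt "-0.016 0.012 0" --pt "0 0 0" --pt "0 0 0" --roll '[0,0,0,0,0,0,0,0,0,0,0,0]' --grip '[0,0,0,0,0,0,0,0,0,0,0,0]'

```text
t: 14.02
ee_pos: [0.558, -0.051, 0.4048]
tool_rot: [-2.387, -2.041, 0.0]
contact_force: [-0.5, -0.4, 0.3]
finger_gap: 1.004
```

```bash
python3 -c "
from h import *
go(.558,-.050,.286)
c=shot('wrist');save(c,'wrist7.png');print(pin(c,'orange_bottle_mid'),pin(c,'amber_jar_mid'))
print(proj(c,(.558,-.05,.145)))
go(.558,-.050,.286)
cv2.imwrite('pics/w7c.png',cv2.resize(cv2.cvtColor(c['image'],cv2.COLOR_RGB2BGR)[130:310,200:340],None,fx=4,fy=4,interpolation=cv2.INTER_NEAREST)[:590])
"
```

```text
t 14.02 tcp [ 0.558  -0.051   0.4048] yaw_y -8.95 tilt -1.0 travel [ 0.001  -0.      0.1188] rows 3 per [ 0.0003 -0.      0.0396] F [-0.5 -0.4  0.3] gap 1.004 q [ 0.49  0.34 -0.6   1.78  0.21  1.08 -0.34]
[(array([ 0.5599, -0.0534,  0.0788]), 0.67), (array([ 7.002e-01, -2.290e-01,  5.000e-04]), 0.23)] [(array([ 0.6187, -0.0195,  0.0393]), 0.96), (array([0.7312, 0.0015, 0.0276]), 0.9), (array([0.3912, 0.001 , 0.0289]), 0.7), (array([ 0.7592, -0.0774,  0.0299]), 0.61), (array([0.7789, 0.0936, 0.0269]), 0.6)]
[252.41314341 197.69755305]
t 14.17 tcp [ 0.5573 -0.0482  0.4053] yaw_y -8.65 tilt -1.0 travel [-0.0017  0.001   0.1193] rows 3 per [-0.0006  0.0003  0.0398] F [0.9 0.4 0.2] gap 1.0 q [ 0.49  0.34 -0.6   1.79  0.21  1.08 -0.34]
```

View pics/w7c.png

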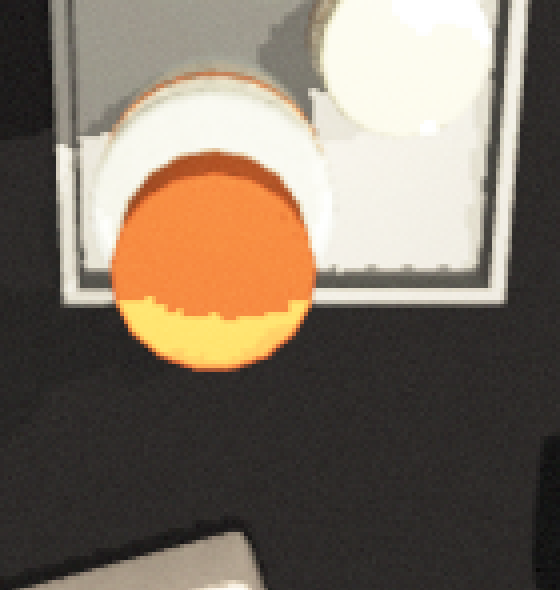

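Call:
send_rows --pt "0 0 0.02" --pt "0 0 0.025" --pt "0 0 0.025" --pt "0 0 0.025" --pt "0 0 0.015" --pt "0 0 0.009" --pt "0 0 0" --pt "0 0 0" --pt "0 0 0" --pt "0 0 0" --roll '[0,0,0,0,0,0,0,0,0,0]' --grip '[0,0,0,0,0,0,0,0,0,0]'

```text
t: 15.0
ee_pos: [0.5582, -0.0496, 0.2876]
tool_rot: [2.383, 2.044, 0.003]
contact_force: [-0.0, -0.1, -0.2]
finger_gap: 0.995
```

```bash
python3 -c "
from h import *
go(.558,-.050,.286)
c=shot('wrist');save(c,'wrist8.png')
go(.558,-.050,.286)
"
```

```text
t 15.0 tcp [ 0.5582 -0.0496  0.2876] yaw_y -8.78 tilt -1.0 travel [-0.0005 -0.0001  0.0016] rows 1 per [-0.0005 -0.0001  0.0016] F [-0.  -0.1 -0.2] gap 0.995 q [ 0.44  0.47 -0.55  1.9   0.32  0.85 -0.43]
t 15.05 tcp [ 0.5581 -0.0497  0.2875] yaw_y -8.79 tilt -1.0 travel [-0.0004 -0.0001  0.0015] rows 1 per [-0.0004 -0.0001  0.0015] F [-0.1  0.1 -0.7] gap 0.999 q [ 0.44  0.47 -0.55  1.9   0.32  0.85 -0.43]
```

View pics/wrist8.png

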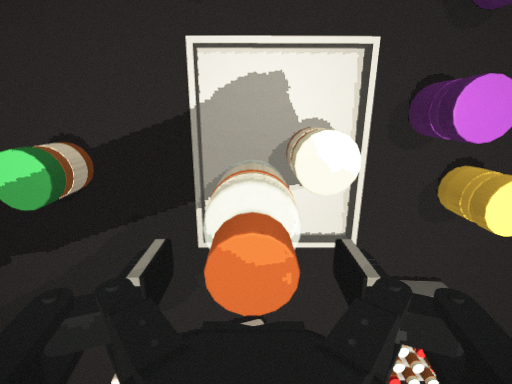

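Call:
send_rows --pt "0 0 0" --pt "0 0 0" --pt "0 0 0" --pt "0 0 0" --pt "0 0 0" --pt "0 0 0" --pt "0 0 0" --pt "0 0 0" --pt "0 0 0" --pt "0 0 0" --pt "0 0 0" --pt "0 0 0" --roll '[0,0,0,0,0,0,0,0,0,0,0,0]' --grip '[0.1,0.2,0.3,0.4,0.5,0.7,1,1,1,1,1,1]'

```text
t: 16.05
ee_pos: [0.558, -0.0498, 0.2866]
tool_rot: [2.385, 2.044, 0.001]
contact_force: [0.7, -0.4, 5.3]
finger_gap: 0.526
```

```bash
python3 -c "
from h import *
go(.558,-.050,.286)
"
```

```text
t 16.05 tcp [ 0.558  -0.0498  0.2866] yaw_y -8.79 tilt -1.0 travel [-0.0002  0.0001  0.0006] rows 1 per [-0.0002  0.0001  0.0006] F [ 0.7 -0.4  5.3] gap 0.526 q [ 0.44  0.48 -0.55  1.9   0.32  0.85 -0.43]
```

Call:
send_rows --pt "0 0 -0.008" --pt "0 0 -0.017" --pt "0 0 -0.025" --pt "0 0 -0.025" --pt "0 0 -0.02" --pt "0 0 -0.01" --pt "0 0 0" --pt "0 0 0" --roll '[0,0,0,0,0,0,0,0]' --grip '[1,1,1,1,1,1,1,1]'

```text
t: 16.72
ee_pos: [0.5572, -0.05, 0.3904]
tool_rot: [-2.385, -2.044, 0.002]
contact_force: [-0.3, -0.2, -2.4]
finger_gap: 0.524
```

```bash
python3 -c "
from h import *
go(.548,.3915,.390)
"
```

```text
t 16.72 tcp [ 0.5572 -0.05    0.3904] yaw_y -8.8 tilt -1.0 travel [ 4.349e-01 -7.660e-02  3.000e-04] rows 12 per [ 0.0362 -0.0064  0.    ] F [-0.3 -0.2 -2.4] gap 0.524 q [ 0.49  0.36 -0.6   1.8   0.23  1.05 -0.35]
```

Call:
send_rows --pt "0.012 -0.002 0" --pt "0.024 -0.004 0" --pt "0.035 -0.0062 0" --pt "0.035 -0.0062 0" --pt "0.035 -0.0062 0" --pt "0.035 -0.0062 0" --pt "0.035 -0.0062 0" --pt "0.035 -0.0062 0" --pt "0.035 -0.0062 0" --pt "0.035 -0.0062 0" --pt "0.035 -0.0062 0" --pt "0.035 -0.0062 0" --roll '[0,0,0,0,0,0,0,0,0,0,0,0]' --grip '[1,1,1,1,1,1,1,1,1,1,1,1]'

```text
t: 17.72
ee_pos: [0.5483, 0.3444, 0.3889]
tool_rot: [-2.383, -2.045, 0.006]
contact_force: [0.3, -0.5, -2.8]
finger_gap: 0.523
```

Call:
send_rows --pt "0.03 -0.0053 0" --pt "0.019 -0.0033 0" --pt "0 0 0" --pt "0 0 0" --pt "0 0 0" --pt "0 0 0" --pt "0 0 0" --roll '[0,0,0,0,0,0,0]' --grip '[1,1,1,1,1,1,1]'

```text
t: 18.3
ee_pos: [0.549, 0.3904, 0.3907]
tool_rot: [2.387, 2.042, -0.002]
contact_force: [-0.6, -0.1, -2.7]
finger_gap: 0.525
```

```bash
python3 -c "
from h import *
go(.548,.3915,.2876)
for n in ['wrist','top']:
    c=shot(n);save(c,n+'9.png'); print(pin(c,'orange_bottle_mid'),pin(c,'orange_coaster'))
    go(.548,.3915,.2876)
"
```

```text
t 18.3 tcp [0.549  0.3904 0.3907] yaw_y -8.91 tilt -1.0 travel [ 0.0011 -0.0012  0.1031] rows 3 per [ 0.0004 -0.0004  0.0344] F [-0.6 -0.1 -2.7] gap 0.525 q [-0.25  0.56 -0.65  1.53  0.35  1.18 -1.12]
[] [(array([ 0.5534,  0.3939, -0.0011]), 0.82)]
t 18.45 tcp [0.5489 0.3909 0.3913] yaw_y -8.87 tilt -1.0 travel [ 0.0005 -0.001   0.1037] rows 3 per [ 0.0002 -0.0003  0.0346] F [ 0.1 -0.1 -2.1] gap 0.519 q [-0.25  0.56 -0.65  1.52  0.35  1.18 -1.12]
[(array([0.5533, 0.3909, 0.178 ]), 0.74)] [(array([ 0.5475,  0.39  , -0.0011]), 0.52), (array([ 0.5854, -0.0184,  0.0044]), 0.44)]
t 18.6 tcp [0.5487 0.3914 0.3914] yaw_y -8.83 tilt -1.0 travel [ 0.     -0.0007  0.1038] rows 3 per [ 0.     -0.0002  0.0346] F [ 0.3 -0.5 -2.3] gap 0.522 q [-0.25  0.56 -0.65  1.52  0.35  1.18 -1.12]
```

View pics/wrist9.png

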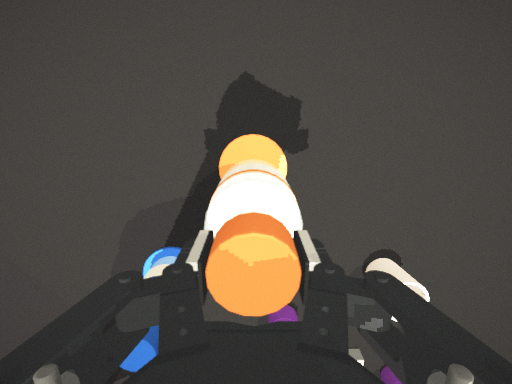

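Call:
send_rows --pt "0 0 0.012" --pt "0 0 0.02" --pt "0 0 0.022" --pt "0 0 0.02" --pt "0 0 0.013" --pt "0 0 0.007" --pt "0 0 0.004" --pt "0 0 0.002" --pt "0 0 0.002" --pt "0 0 0.001" --pt "0 0 0" --pt "0 0 0" --roll '[0,0,0,0,0,0,0,0,0,0,0,0]' --grip '[1,1,1,1,1,1,1,1,1,1,1,1]'

```text
t: 19.6
ee_pos: [0.5486, 0.3919, 0.2889]
tool_rot: [2.385, 2.044, 0.002]
contact_force: [-0.4, 0.7, -1.6]
finger_gap: 0.526
```

Call:
send_rows --pt "0 0 0.0005" --pt "0 0 0" --pt "0 0 0" --roll '[0,0,0]' --grip '[1,1,1]'

```text
t: 19.85
ee_pos: [0.5485, 0.3918, 0.2879]
tool_rot: [2.385, 2.045, 0.0]
contact_force: [-0.5, 0.5, -1.8]
finger_gap: 0.52
```

Call:
send_rows --pt "0 0 0.001" --pt "0 0 0" --pt "0 0 0" --pt "0 0 0" --roll '[0,0,0,0]' --grip '[1,1,1,1]'

```text
t: 20.18
ee_pos: [0.5486, 0.3919, 0.2877]
tool_rot: [2.385, 2.044, 0.001]
contact_force: [-1.4, -1.0, 5.9]
finger_gap: 0.524
```

Call:
send_rows --pt "0 0 0" --pt "0 0 0" --pt "0 0 0" --pt "0 0 0" --pt "0 0 0" --pt "0 0 0" --pt "0 0 0" --pt "0 0 0" --roll '[0,0,0,0,0,0,0,0]' --grip '[0.4,0.3,0.2,0.1,0,0,0,0]'

```text
t: 20.85
ee_pos: [0.5485, 0.3918, 0.2866]
tool_rot: [2.385, 2.045, -0.0]
contact_force: [0.2, 0.3, -0.1]
finger_gap: 1.001
```

```bash
python3 -c "
from h import *
go(.548,.3915,.2876)
c=shot('wrist');save(c,'wrist10.png')
"
```

```text
t 20.85 tcp [0.5485 0.3918 0.2866] yaw_y -8.79 tilt -1.0 travel [-0.0004 -0.0004 -0.001 ] rows 1 per [-0.0004 -0.0004 -0.001 ] F [ 0.2  0.3 -0.1] gap 1.001 q [-0.28  0.66 -0.6   1.62  0.42  1.   -1.17]
```

Call:
send_rows --pt "0 0 -0.01" --pt "0 0 -0.02" --pt "0 0 -0.03" --pt "0 0 -0.03" --pt "0 0 -0.02" --pt "0 0 -0.01" --pt "0 0 0" --pt "0 0 0" --roll '[0,0,0,0,0,0,0,0]' --grip '[0,0,0,0,0,0,0,0]'

```text
t: 21.57
ee_pos: [0.5483, 0.3915, 0.4065]
tool_rot: [2.385, 2.044, -0.0]
contact_force: [-0.3, -0.3, -1.0]
finger_gap: 0.998
```

```bash
python3 -c "
from h import *
c=shot('wrist');save(c,'wrist11.png');print(pin(c,'orange_bottle_mid'))
c=shot('top');save(c,'top11.png');print(pin(c,'orange_bottle_mid'),pin(c,'blue_bottle_mid'),pin(c,'amber_jar_mid'))
go(.6165,-.022,.405)
"
```

```text
[(array([0.5513, 0.3898, 0.0804]), 0.65)]
[(array([0.5506, 0.3949, 0.0747]), 0.78), (array([0.405 , 0.254 , 0.0759]), 0.25)] [(array([0.4055, 0.253 , 0.0764]), 0.51)] [(array([0.731 , 0.001 , 0.0291]), 0.79), (array([ 0.6169, -0.0223,  0.0398]), 0.66), (array([0.5574, 0.1504, 0.0297]), 0.58), (array([ 0.7604, -0.0762,  0.0287]), 0.52)]
t 21.87 tcp [0.5485 0.3916 0.4053] yaw_y -8.78 tilt -1.0 travel [-0.3983  0.1304  0.0007] rows 11 per [-0.0362  0.0119  0.0001] F [ 0.4 -0.7 -0.5] gap 0.998 q [-0.25  0.55 -0.65  1.51  0.34  1.21 -1.11]
```

View pics/wrist11.png

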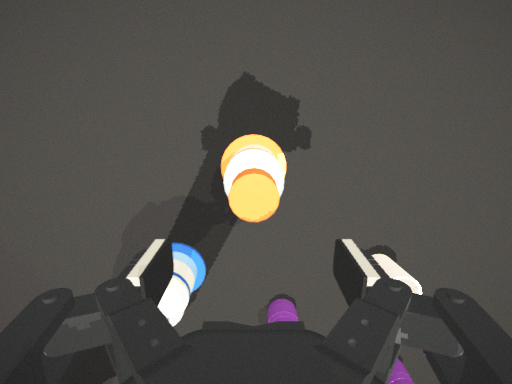

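View pics/top11.png

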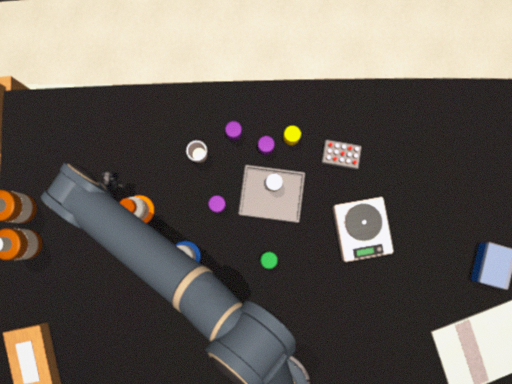

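Call:
send_rows --pt "-0.014 0.0046 0" --pt "-0.027 0.0088 0" --pt "-0.0365 0.012 0" --pt "-0.0365 0.012 0" --pt "-0.0365 0.012 0" --pt "-0.0365 0.012 0" --pt "-0.0365 0.012 0" --pt "-0.0365 0.012 0" --pt "-0.0365 0.012 0" --pt "-0.0365 0.012 0" --pt "-0.0365 0.012 0" --pt "-0.0288 0.009 0" --roll '[0,0,0,0,0,0,0,0,0,0,0,0]' --grip '[0,0,0,0,0,0,0,0,0,0,0,0]'

```text
t: 22.87
ee_pos: [0.6163, -0.0268, 0.4064]
tool_rot: [2.388, 2.039, -0.003]
contact_force: [0.0, -0.1, 0.5]
finger_gap: 0.998
```

Call:
send_rows --pt "0 0 0.01" --pt "0 0 0.02" --pt "0 0 0.03" --pt "0 0 0.03" --pt "0 0 0.02" --pt "0 0 0.01" --pt "0 0 0" --pt "0 0 0" --pt "0 0 0" --pt "0 0 0" --pt "0 0 0" --roll '[0,0,0,0,0,0,0,0,0,0,0]' --grip '[0,0,0,0,0,0,0,0,0,0,0]'

```text
t: 23.78
ee_pos: [0.6169, -0.0217, 0.2882]
tool_rot: [2.384, 2.043, 0.003]
contact_force: [0.9, 0.1, 0.5]
finger_gap: 0.997
```

```bash
python3 -c "
from h import *
go(.6165,-.022,.208)
c=shot('wrist');save(c,'wrist12.png');print(pin(c,'amber_jar_mid'),proj(c,(.6165,-.022,.065)))
go(.6165,-.022,.208)
"
```

```text
t 23.78 tcp [ 0.6169 -0.0217  0.2882] yaw_y -8.8 tilt -1.0 travel [-0.0004 -0.0006  0.0802] rows 3 per [-0.0001 -0.0002  0.0267] F [0.9 0.1 0.5] gap 0.997 q [ 0.37  0.56 -0.56  1.77  0.36  0.92 -0.49]
[(array([ 0.7616, -0.0793,  0.0296]), 0.82), (array([7.299e-01, 4.000e-04, 3.040e-02]), 0.81), (array([ 0.6199, -0.0208,  0.0371]), 0.7), (array([0.778 , 0.0939, 0.0277]), 0.7)] [250.93914533 213.98896754]
t 23.88 tcp [ 0.6167 -0.0218  0.2877] yaw_y -8.8 tilt -1.0 travel [-0.0003 -0.0003  0.0797] rows 2 per [-0.0001 -0.0002  0.0398] F [0.2 0.2 0.1] gap 1.001 q [ 0.37  0.56 -0.55  1.77  0.36  0.92 -0.49]
```

View pics/wrist12.png

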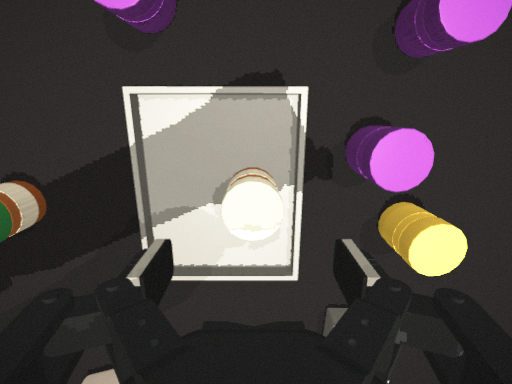

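Call:
send_rows --pt "0.001 0 0.01" --pt "0.0005 0 0.02" --pt "0 0 0.02" --pt "0 0 0.015" --pt "0 0 0.009" --pt "0 0 0.0055" --pt "0 0 0" --pt "0 0 0" --pt "0 0 0" --pt "0 0 0" --roll '[0,0,0,0,0,0,0,0,0,0]' --grip '[0,0,0,0,0,0,0,0,0,0]'

```text
t: 24.72
ee_pos: [0.6172, -0.0203, 0.2082]
tool_rot: [2.384, 2.044, 0.002]
contact_force: [0.7, -0.0, -0.0]
finger_gap: 0.998
```

```bash
python3 -c "
from h import *
c=shot('wrist');save(c,'wrist13.png');print(proj(c,(.617,-.0205,.065)))
c=shot('scene');save(c,'scene13.png');cv2.imwrite('pics/s13c.png',cv2.resize(cv2.cvtColor(c['image'],cv2.COLOR_RGB2BGR)[130:250,170:320],None,fx=4,fy=4))
go(.617,-.0205,.208)
"
```

```text
[251.08941388 274.74117719]
t 24.82 tcp [ 0.617  -0.0203  0.208 ] yaw_y -8.8 tilt -1.0 travel [-0.0002  0.      0.    ] rows 1 per [-0.0002  0.      0.    ] F [ 0.3  0.3 -0.4] gap 1.001 q [ 0.33  0.66 -0.5   1.81  0.43  0.78 -0.55]
```

View pics/wrist13.png

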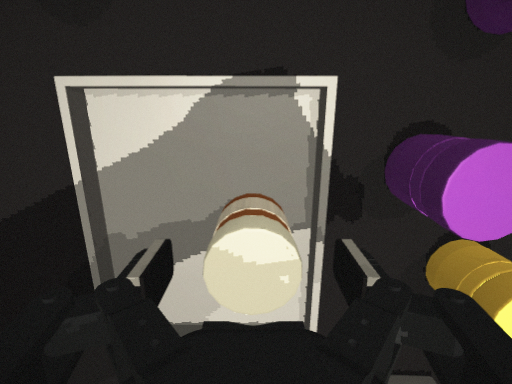

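View pics/s13c.png

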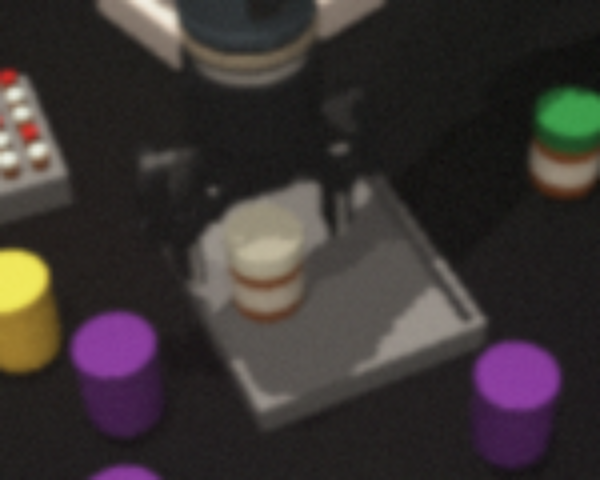

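Call:
send_rows --pt "0 0 0" --pt "0 0 0" --pt "0 0 0" --pt "0 0 0" --pt "0 0 0" --pt "0 0 0" --pt "0 0 0" --pt "0 0 0" --pt "0 0 0" --pt "0 0 0" --pt "0 0 0" --pt "0 0 0" --roll '[0,0,0,0,0,0,0,0,0,0,0,0]' --grip '[0.1,0.2,0.3,0.4,0.5,0.7,1,1,1,1,1,1]'

```text
t: 25.82
ee_pos: [0.6169, -0.0203, 0.2076]
tool_rot: [2.385, 2.044, 0.001]
contact_force: [-1.4, -0.4, 4.9]
finger_gap: 0.546
```

```bash
python3 -c "
from h import *
go(.617,-.0205,.208)
"
```

```text
t 25.82 tcp [ 0.6169 -0.0203  0.2076] yaw_y -8.79 tilt -1.0 travel [-0.0002  0.0002 -0.0004] rows 1 per [-0.0002  0.0002 -0.0004] F [-1.4 -0.4  4.9] gap 0.546 q [ 0.33  0.66 -0.5   1.81  0.43  0.78 -0.55]
```

Call:
send_rows --pt "0 0 -0.008" --pt "0 0 -0.017" --pt "0 0 -0.025" --pt "0 0 -0.03" --pt "0 0 -0.03" --pt "0 0 -0.02" --pt "0 0 -0.01" --pt "0 0 0" --pt "0 0 0" --roll '[0,0,0,0,0,0,0,0,0]' --grip '[1,1,1,1,1,1,1,1,1]'

```text
t: 26.57
ee_pos: [0.6163, -0.0205, 0.3464]
tool_rot: [-2.385, -2.044, 0.002]
contact_force: [0.4, 0.4, -1.3]
finger_gap: 0.545
```

```bash
python3 -c "
from h import *
go(.491,-.281,.348)
c=shot('wrist');save(c,'wrist14.png');print(pin(c,'pan'))
c=shot('top');print(pin(c,'pan'))
c=shot('scene');print(pin(c,'pan'));save(c,'scene14.png')
cv2.imwrite('pics/s14c.png',cv2.resize(cv2.cvtColor(c['image'],cv2.COLOR_RGB2BGR)[90:160,180:280],None,fx=6,fy=6))
"
```

```text
t 26.57 tcp [ 0.6163 -0.0205  0.3464] yaw_y -8.8 tilt -1.0 travel [-0.2766 -0.084  -0.0013] rows 8 per [-0.0346 -0.0105 -0.0002] F [ 0.4  0.4 -1.3] gap 0.545 q [ 0.39  0.5  -0.58  1.72  0.31  1.03 -0.46]
[]
[(array([ 0.4917, -0.2734,  0.0621]), 0.92)]
[(array([ 0.4862, -0.2806,  0.0622]), 0.92)]
```

View pics/wrist14.png

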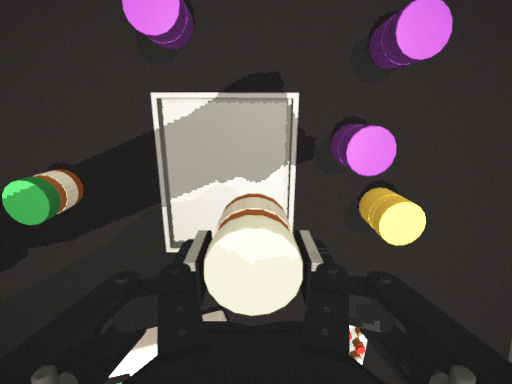

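View pics/s14c.png

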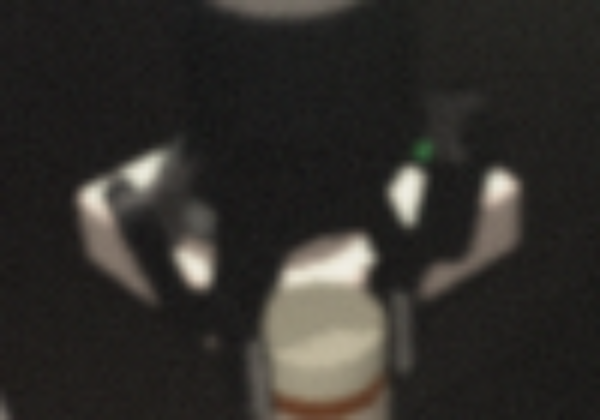

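```bash
python3 -c "
from h import *
for n,b in [('scene',(195,100,270,155)),('top',(330,190,400,265))]:
    i=cv2.imread(f'pics/{n}0.png');c=shot(n)
    h=cv2.cvtColor(i,cv2.COLOR_BGR2HSV)
    g=i.max(2)[b[1]:b[3],b[0]:b[2]]; 
    # dark disc
    m=((g>35)&(g<140)).astype(np.uint8)*255
    cts=sorted(cv2.findContours(m,cv2.RETR_EXTERNAL,cv2.CHAIN_APPROX_NONE)[0],key=cv2.contourArea)[-3:]
    for ct in cts:
        if len(ct)>5: e=cv2.fitEllipse(ct);print(n,e,onplane(c,np.array(e[0])+b[:2],.06).round(4))
    cv2.imwrite(f'pics/pan_{n}.png',cv2.resize(i[b[1]:b[3],b[0]:b[2]],None,fx=7,fy=7,interpolation=cv2.INTER_NEAREST))
"
```

```text
scene ((36.35440444946289, 25.734092712402344), (61.3134651184082, 80.09297943115234), 90.38494873046875) [ 0.4923 -0.2363  0.06  ]
top ((34.505699157714844, 36.90745162963867), (81.2892074584961, 87.6640853881836), 179.55392456054688) [ 0.477  -0.2814  0.06  ]
```

View pics/pan_scene.png

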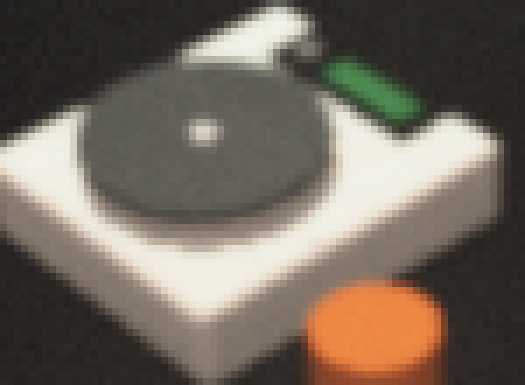

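View pics/pan_top.png

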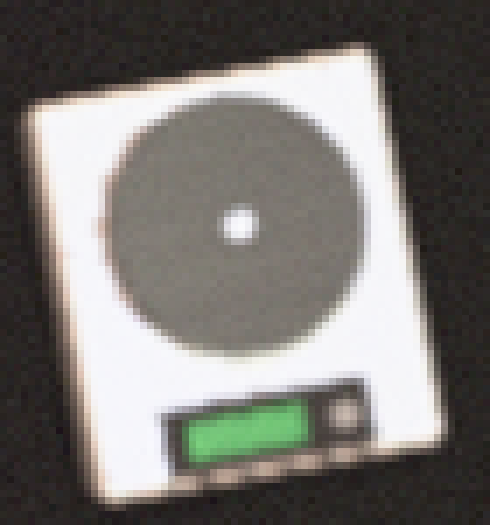

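```bash
python3 -c "
from h import *
c=shot('scene');print(onplane(c,(223.5,118.2),.06).round(4))
c=shot('top');print(onplane(c,(363.5,221.6),.06).round(4))
go(.491,-.281,.348)
"
```

```text
[ 0.492  -0.2805  0.06  ]
[ 0.4926 -0.2791  0.06  ]
t 27.07 tcp [ 0.6167 -0.0203  0.3469] yaw_y -8.79 tilt -1.0 travel [-0.2769 -0.0844 -0.0011] rows 8 per [-0.0346 -0.0106 -0.0001] F [ 0.3  1.1 -0.1] gap 0.542 q [ 0.39  0.5  -0.59  1.71  0.31  1.03 -0.46]
```

Call:
send_rows --pt "-0.013 -0.004 0" --pt "-0.024 -0.0072 0" --pt "-0.031 -0.0094 0" --pt "-0.031 -0.0094 0" --pt "-0.031 -0.0094 0" --pt "-0.031 -0.0094 0" --pt "-0.031 -0.0094 0" --pt "-0.031 -0.0094 0" --pt "-0.0307 -0.0095 0" --pt "-0.022 -0.0065 0" --pt "0 0 0" --pt "0 0 0" --roll '[0,0,0,0,0,0,0,0,0,0,0,0]' --grip '[1,1,1,1,1,1,1,1,1,1,1,1]'

```text
t: 28.07
ee_pos: [0.4903, -0.2824, 0.3471]
tool_rot: [2.39, 2.039, -0.002]
contact_force: [0.7, 0.8, -1.7]
finger_gap: 0.544
```

Call:
send_rows --pt "0 0 0.01" --pt "0 0 0.02" --pt "0 0 0.02" --pt "0 0 0.013" --pt "0 0 0.007" --pt "0 0 0.004" --pt "0 0 0" --pt "0 0 0" --pt "0 0 0" --pt "0 0 0" --roll '[0,0,0,0,0,0,0,0,0,0]' --grip '[1,1,1,1,1,1,1,1,1,1]'

```text
t: 28.9
ee_pos: [0.4923, -0.2801, 0.2741]
tool_rot: [2.384, 2.043, 0.001]
contact_force: [0.4, -0.7, -0.8]
finger_gap: 0.542
```

```bash
python3 -c "
from h import *
go(.492,-.280,.2626)
c=shot('wrist');save(c,'wrist15.png');print(pin(c,'pan'),proj(c,(.492,-.28,.06)))
c=shot('scene');save(c,'scene15.png')
cv2.imwrite('pics/s15c.png',cv2.resize(cv2.cvtColor(c['image'],cv2.COLOR_RGB2BGR)[80:170,170:290],None,fx=6,fy=6))
go(.492,-.280,.2626)
"
```

```text
t 28.9 tcp [ 0.4923 -0.2801  0.2741] yaw_y -8.79 tilt -1.0 travel [ 0.0001 -0.0004  0.0115] rows 1 per [ 0.0001 -0.0004  0.0115] F [ 0.4 -0.7 -0.8] gap 0.542 q [ 0.83  0.5  -0.51  1.9   0.32  0.83  0.  ]
[] [251.21850753 217.76825242]
t 29.05 tcp [ 0.4921 -0.2801  0.2738] yaw_y -8.8 tilt -1.0 travel [ 0.0001 -0.0001  0.0112] rows 1 per [ 0.0001 -0.0001  0.0112] F [-0.1  0.1 -1. ] gap 0.542 q [ 0.83  0.5  -0.51  1.9   0.32  0.83  0.  ]
```

View pics/wrist15.png

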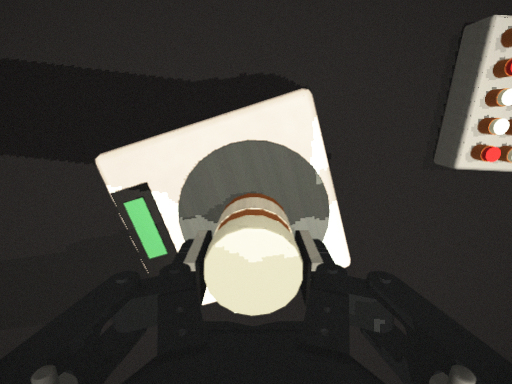

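View pics/s15c.png

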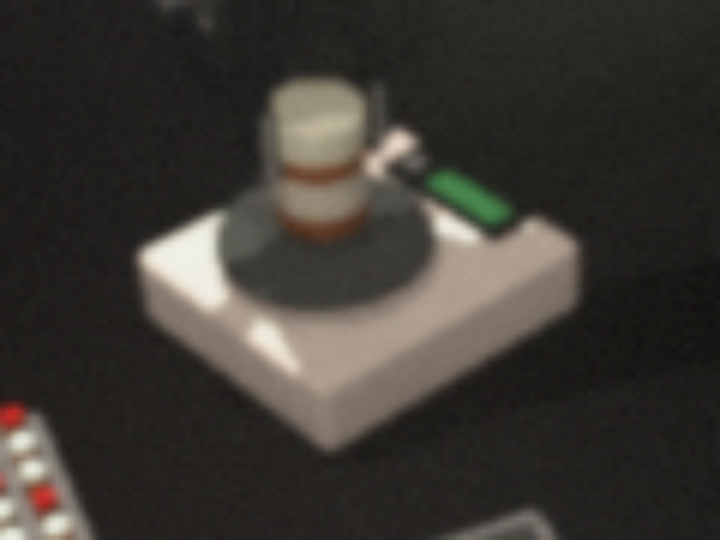

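Call:
send_rows --pt "0 0 0.003" --pt "0 0 0.003" --pt "0 0 0.002" --pt "0 0 0.001" --pt "0 0 0.001" --pt "0 0 0" --pt "0 0 0" --roll '[0,0,0,0,0,0,0]' --grip '[1,1,1,1,1,1,1]'

```text
t: 29.63
ee_pos: [0.492, -0.28, 0.2631]
tool_rot: [-2.385, -2.045, 0.0]
contact_force: [0.7, -0.3, -1.2]
finger_gap: 0.544
```

Call:
send_rows --pt "0 0 0.0005" --pt "0 0 0" --pt "0 0 0" --roll '[0,0,0]' --grip '[1,1,1]'

```text
t: 29.88
ee_pos: [0.492, -0.28, 0.2628]
tool_rot: [2.385, 2.045, 0.0]
contact_force: [0.0, -0.4, -0.1]
finger_gap: 0.543
```

Call:
send_rows --pt "0 0 0.0007" --pt "0 0 0" --pt "0 0 0" --pt "0 0 0" --roll '[0,0,0,0]' --grip '[1,1,1,1]'

```text
t: 30.22
ee_pos: [0.4921, -0.28, 0.2626]
tool_rot: [2.385, 2.044, -0.0]
contact_force: [-1.1, 0.3, 4.5]
finger_gap: 0.541
```

Call:
send_rows --pt "0 0 0" --pt "0 0 0" --pt "0 0 0" --pt "0 0 0" --pt "0 0 0" --pt "0 0 0" --pt "0 0 0" --pt "0 0 0" --roll '[0,0,0,0,0,0,0,0]' --grip '[0.4,0.3,0.2,0.1,0,0,0,0]'

```text
t: 30.88
ee_pos: [0.492, -0.28, 0.262]
tool_rot: [2.385, 2.045, 0.0]
contact_force: [1.1, -0.7, -0.0]
finger_gap: 1.0
```

Call:
send_rows --pt "0 0 -0.01" --pt "0 0 -0.02" --pt "0 0 -0.03" --pt "0 0 -0.03" --pt "0 0 -0.03" --pt "0 0 -0.02" --pt "0 0 -0.002" --pt "0 0 0" --pt "0 0 0" --roll '[0,0,0,0,0,0,0,0,0]' --grip '[0,0,0,0,0,0,0,0,0]'

```text
t: 31.63
ee_pos: [0.4915, -0.2799, 0.4036]
tool_rot: [-2.385, -2.044, 0.001]
contact_force: [0.2, -0.3, -1.2]
finger_gap: 0.996
```

```bash
python3 -c "
from h import *
go(.548,.3915,.405)
for n in ['wrist','scene','top']:
    c=shot(n);save(c,n+'16.png');print(n,pin(c,'amber_jar_mid')[:6])
    if n=='wrist': print(proj(c,(.492,-.28,.12)))
go(.548,.3915,.405)
"
```

```text
t 31.63 tcp [ 0.4915 -0.2799  0.4036] yaw_y -8.79 tilt -1.0 travel [ 0.6721 -0.0468 -0.0013] rows 17 per [ 0.0395 -0.0028 -0.0001] F [ 0.2 -0.3 -1.2] gap 0.996 q [ 0.89  0.35 -0.57  1.77  0.21  1.08  0.1 ]
wrist [(array([ 0.4932, -0.2818,  0.0951]), 0.95)]
[253.12756026 191.1418988 ]
scene [(array([ 0.7588, -0.0842,  0.0294]), 0.84), (array([0.5569, 0.146 , 0.0307]), 0.84), (array([ 0.4949, -0.2808,  0.0881]), 0.79), (array([0.7278, 0.0041, 0.0282]), 0.69), (array([0.7751, 0.0974, 0.0283]), 0.64), (array([ 0.4874, -0.2819,  0.0632]), 0.56)]
top [(array([ 0.7605, -0.0779,  0.032 ]), 0.82), (array([0.5521, 0.3912, 0.0047]), 0.68), (array([0.7761, 0.0928, 0.0276]), 0.62), (array([ 0.4907, -0.2839,  0.088 ]), 0.6)]
t 31.93 tcp [ 0.4918 -0.28    0.4031] yaw_y -8.78 tilt -1.0 travel [ 0.6722 -0.047  -0.0013] rows 17 per [ 0.0395 -0.0028 -0.0001] F [ 0.6  0.  -0. ] gap 1.0 q [ 0.89  0.35 -0.57  1.77  0.21  1.08  0.1 ]
```

View pics/wrist16.png

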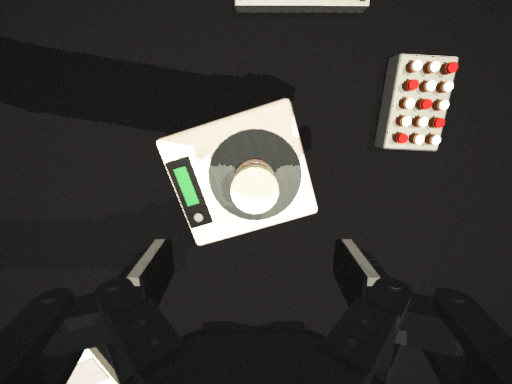

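View pics/scene16.png

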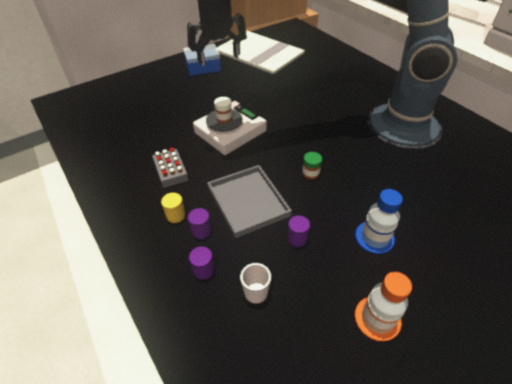

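Call:
send_rows --pt "0.015 -0.001 0" --pt "0.028 -0.002 0" --pt "0.038 -0.0026 0" --pt "0.038 -0.0026 0" --pt "0.038 -0.0026 0" --pt "0.038 -0.0026 0" --pt "0.038 -0.0026 0" --pt "0.038 -0.0026 0" --pt "0.038 -0.0026 0" --pt "0.038 -0.0026 0" --pt "0.038 -0.0026 0" --pt "0.038 -0.0026 0" --roll '[0,0,0,0,0,0,0,0,0,0,0,0]' --grip '[0,0,0,0,0,0,0,0,0,0,0,0]'

```text
t: 32.93
ee_pos: [0.527, 0.1454, 0.404]
tool_rot: [-2.384, -2.046, 0.0]
contact_force: [0.6, -0.8, 0.1]
finger_gap: 1.003
```

Call:
send_rows --pt "0.038 -0.0026 0" --pt "0.038 -0.0026 0" --pt "0.038 -0.0026 0" --pt "0.038 -0.0026 0" --pt "0.038 -0.0026 0" --pt "0.035 -0.0026 0" --pt "0.0246 -0.002 0" --pt "0 0 0" --pt "0 0 0" --pt "0 0 0" --pt "0 0 0" --pt "0 0 0" --roll '[0,0,0,0,0,0,0,0,0,0,0,0]' --grip '[0,0,0,0,0,0,0,0,0,0,0,0]'

```text
t: 33.93
ee_pos: [0.5491, 0.3904, 0.4041]
tool_rot: [2.387, 2.041, -0.001]
contact_force: [-0.3, 0.3, 0.1]
finger_gap: 1.0
```

```bash
python3 -c "
from h import *
c=shot('wrist');save(c,'wrist17.png');c=shot('top');save(c,'top17.png')
go(.5485,.3918,.2875)
"
```

```text
t 34.03 tcp [0.5491 0.3906 0.4042] yaw_y -8.9 tilt -1.0 travel [ 0.0011 -0.0009  0.1167] rows 3 per [ 0.0004 -0.0003  0.0389] F [-0.7  0.2 -0.3] gap 1.003 q [-0.21  0.57 -0.72  1.51  0.39  1.21 -1.14]
```

View pics/wrist17.png

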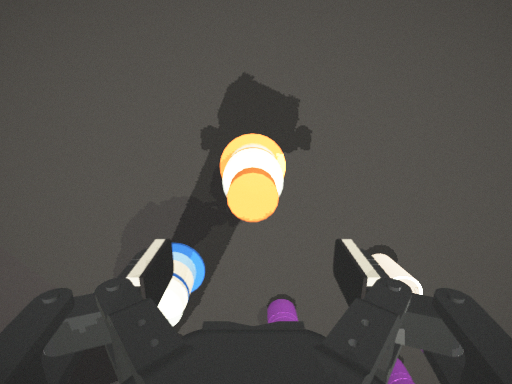

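Call:
send_rows --pt "0 0 0.02" --pt "0 0 0.025" --pt "0 0 0.025" --pt "0 0 0.022" --pt "0 0 0.015" --pt "0 0 0.009" --pt "0 0 0" --pt "0 0 0" --pt "0 0 0" --pt "0 0 0" --pt "0 0 0" --roll '[0,0,0,0,0,0,0,0,0,0,0]' --grip '[0,0,0,0,0,0,0,0,0,0,0]'

```text
t: 34.95
ee_pos: [0.5489, 0.3921, 0.2893]
tool_rot: [2.385, 2.044, 0.003]
contact_force: [-0.5, 0.3, 0.2]
finger_gap: 1.002
```

```bash
python3 -c "
from h import *
go(.5485,.3918,.2870)
"
```

```text
t 34.95 tcp [0.5489 0.3921 0.2893] yaw_y -8.79 tilt -1.0 travel [-0.0004 -0.0003  0.0023] rows 1 per [-0.0004 -0.0003  0.0023] F [-0.5  0.3  0.2] gap 1.002 q [-0.24  0.67 -0.67  1.62  0.47  1.02 -1.21]
```

Call:
send_rows --pt "0 0 0.001" --pt "0 0 0" --pt "0 0 0" --pt "0 0 0" --pt "0 0 0" --pt "0 0 0" --pt "0 0 0" --pt "0 0 0" --pt "0 0 0" --pt "0 0 0" --pt "0 0 0" --pt "0 0 0" --roll '[0,0,0,0,0,0,0,0,0,0,0,0]' --grip '[0.1,0.2,0.3,0.4,0.5,0.7,1,1,1,1,1,1]'

```text
t: 35.95
ee_pos: [0.5488, 0.392, 0.2874]
tool_rot: [2.385, 2.045, 0.001]
contact_force: [0.9, 0.2, 3.7]
finger_gap: 0.523
```

```bash
python3 -c "
from h import *
go(.5485,.3918,.2870)
"
```

```text
t 35.95 tcp [0.5488 0.392  0.2874] yaw_y -8.79 tilt -1.0 travel [-0.0002 -0.0003  0.0004] rows 1 per [-0.0002 -0.0003  0.0004] F [0.9 0.2 3.7] gap 0.523 q [-0.24  0.67 -0.67  1.62  0.47  1.02 -1.21]
```

Call:
send_rows --pt "0 0 -0.008" --pt "0 0 -0.017" --pt "0 0 -0.025" --pt "0 0 -0.025" --pt "0 0 -0.02" --pt "0 0 -0.01" --pt "0 0 0" --pt "0 0 0" --roll '[0,0,0,0,0,0,0,0]' --grip '[1,1,1,1,1,1,1,1]'

```text
t: 36.62
ee_pos: [0.5484, 0.3915, 0.3911]
tool_rot: [2.385, 2.045, -0.003]
contact_force: [-0.3, -0.1, -3.1]
finger_gap: 0.52
```

```bash
python3 -c "
from h import *
go(.558,-.0498,.39)
"
```

```text
t 36.62 tcp [0.5484 0.3915 0.3911] yaw_y -8.79 tilt -1.0 travel [-0.4346  0.0769  0.0017] rows 12 per [-0.0362  0.0064  0.0001] F [-0.3 -0.1 -3.1] gap 0.52 q [-0.21  0.58 -0.71  1.52  0.39  1.19 -1.15]
```

Call:
send_rows --pt "-0.012 0.002 0" --pt "-0.024 0.004 0" --pt "-0.035 0.0062 0" --pt "-0.035 0.0062 0" --pt "-0.035 0.0062 0" --pt "-0.035 0.0062 0" --pt "-0.035 0.0062 0" --pt "-0.035 0.0062 0" --pt "-0.035 0.0062 0" --pt "-0.035 0.0062 0" --pt "-0.035 0.0062 0" --pt "-0.035 0.0062 0" --roll '[0,0,0,0,0,0,0,0,0,0,0,0]' --grip '[1,1,1,1,1,1,1,1,1,1,1,1]'

```text
t: 37.62
ee_pos: [0.5556, -0.003, 0.3903]
tool_rot: [-2.385, -2.043, 0.005]
contact_force: [0.7, 0.5, -2.8]
finger_gap: 0.52
```

Call:
send_rows --pt "-0.03 0.0053 0" --pt "-0.019 0.0036 0" --pt "0 0 0" --pt "0 0 0" --pt "0 0 0" --pt "0 0 0" --pt "0 0 0" --pt "0 0 0" --pt "0 0 0" --pt "0 0 0" --roll '[0,0,0,0,0,0,0,0,0,0]' --grip '[1,1,1,1,1,1,1,1,1,1]'

```text
t: 38.45
ee_pos: [0.5582, -0.0493, 0.3921]
tool_rot: [2.384, 2.046, 0.0]
contact_force: [0.1, -0.5, -1.8]
finger_gap: 0.523
```

```bash
python3 -c "
from h import *
c=shot('wrist');save(c,'wrist18.png')
c=shot('top');c=shot('top')
go(.558,-.0498,.2864)
"
```

```text
t 38.6 tcp [ 0.5582 -0.0497  0.392 ] yaw_y -8.78 tilt -1.0 travel [-1.000e-04 -2.000e-04  1.056e-01] rows 3 per [-0.     -0.0001  0.0352] F [-0.   0.1 -2.2] gap 0.521 q [ 0.56  0.38 -0.69  1.79  0.27  1.07 -0.39]
```

View pics/wrist18.png

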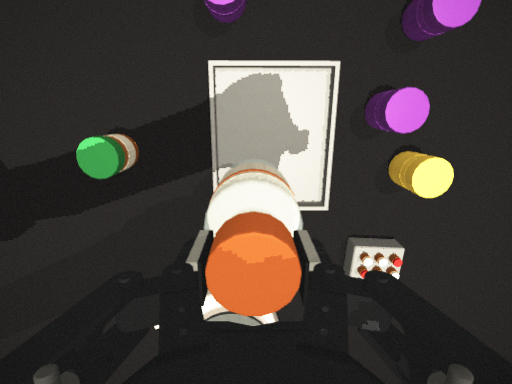

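Bottle held upright over the tray's front-right corner; lowering.

Call:
send_rows --pt "0 0 0.012" --pt "0 0 0.02" --pt "0 0 0.022" --pt "0 0 0.02" --pt "0 0 0.013" --pt "0 0 0.008" --pt "0 0 0.004" --pt "0 0 0.002" --pt "0 0 0.002" --pt "0 0 0.001" --pt "0 0 0" --pt "0 0 0" --roll '[0,0,0,0,0,0,0,0,0,0,0,0]' --grip '[1,1,1,1,1,1,1,1,1,1,1,1]'

```text
t: 39.6
ee_pos: [0.5584, -0.0498, 0.2886]
tool_rot: [2.384, 2.044, 0.001]
contact_force: [-1.0, -0.4, -2.6]
finger_gap: 0.522
```

Call:
send_rows --pt "0 0 0.0005" --pt "0 0 0" --pt "0 0 0" --pt "0 0 0" --roll '[0,0,0,0]' --grip '[1,1,1,1]'

```text
t: 39.93
ee_pos: [0.5582, -0.0499, 0.2876]
tool_rot: [2.385, 2.044, 0.0]
contact_force: [-0.3, 0.5, -1.9]
finger_gap: 0.519
```

Call:
send_rows --pt "0 0 0.001" --pt "0 0 0" --pt "0 0 0" --pt "0 0 0" --roll '[0,0,0,0]' --grip '[1,1,1,1]'

```text
t: 40.27
ee_pos: [0.5582, -0.0498, 0.2865]
tool_rot: [-2.385, -2.045, 0.0]
contact_force: [0.8, 0.1, -2.6]
finger_gap: 0.519
```

Call:
send_rows --pt "0 0 0.0007" --pt "0 0 0" --pt "0 0 0" --pt "0 0 0" --roll '[0,0,0,0]' --grip '[1,1,1,1]'

```text
t: 40.6
ee_pos: [0.5583, -0.0498, 0.2863]
tool_rot: [2.385, 2.044, 0.0]
contact_force: [-0.4, 0.6, 3.0]
finger_gap: 0.525
```

Contact; release, retreat, and look.

Call:
send_rows --pt "0 0 0" --pt "0 0 0" --pt "0 0 0" --pt "0 0 0" --pt "0 0 0" --pt "0 0 0" --pt "0 0 0" --pt "0 0 0" --roll '[0,0,0,0,0,0,0,0]' --grip '[0.4,0.3,0.2,0.1,0,0,0,0]'

```text
t: 41.27
ee_pos: [0.5582, -0.0498, 0.2858]
tool_rot: [2.385, 2.045, 0.0]
contact_force: [0.5, 0.4, 0.1]
finger_gap: 1.002
```

Call:
send_rows --pt "0 0 -0.01" --pt "0 0 -0.02" --pt "0 0 -0.03" --pt "0 0 -0.03" --pt "0 0 -0.02" --pt "0 0 -0.01" --pt "0 0 0" --pt "0 0 0" --roll '[0,0,0,0,0,0,0,0]' --grip '[0,0,0,0,0,0,0,0]'

```text
t: 41.93
ee_pos: [0.5579, -0.0499, 0.4056]
tool_rot: [2.385, 2.044, -0.001]
contact_force: [-0.7, 0.2, 0.1]
finger_gap: 1.0
```

```bash
python3 -c "
from h import *
c=shot('wrist');save(c,'wrist19.png');print(pin(c,'orange_bottle_mid'))
c=shot('scene');save(c,'scene19.png');print(pin(c,'orange_bottle_mid'))
go(.4071,.252,.4055)
"
```

```text
[(array([ 0.5592, -0.05  ,  0.0788]), 0.92)]
[(array([ 0.5559, -0.0478,  0.0774]), 0.59)]
t 42.13 tcp [ 0.5578 -0.05    0.4042] yaw_y -8.79 tilt -1.0 travel [ 0.2755 -0.1951 -0.0007] rows 9 per [ 0.0306 -0.0217 -0.0001] F [-0.7 -0.4  0.2] gap 1.0 q [ 0.56  0.36 -0.7   1.78  0.26  1.09 -0.38]
```

View pics/wrist19.png

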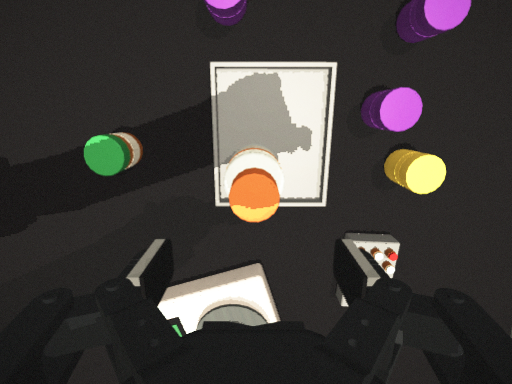

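Orange bottle is back (cap at 254,196, the same as at the start). Now the blue bottle.

Call:
send_rows --pt "0.015 -0.011 0" --pt "0.027 -0.019 0" --pt "0.032 -0.0225 0" --pt "0.032 -0.0225 0" --pt "0.032 -0.0225 0" --pt "0.032 -0.0225 0" --pt "0.032 -0.0225 0" --pt "0.032 -0.0225 0" --pt "0.025 -0.018 0" --pt "0.0165 -0.012 0" --pt "0 0 0" --pt "0 0 0" --roll '[0,0,0,0,0,0,0,0,0,0,0,0]' --grip '[0,0,0,0,0,0,0,0,0,0,0,0]'

```text
t: 43.13
ee_pos: [0.4069, 0.253, 0.4051]
tool_rot: [-2.382, -2.048, 0.002]
contact_force: [-0.2, -0.5, 0.6]
finger_gap: 1.0
```

Call:
send_rows --pt "0 0 0" --pt "0 0 0" --pt "0 0 0" --pt "0 0 0" --roll '[0,0,0,0]' --grip '[0,0,0,0]'

```text
t: 43.47
ee_pos: [0.4082, 0.2513, 0.4056]
tool_rot: [2.387, 2.042, -0.001]
contact_force: [-1.8, -0.2, -0.1]
finger_gap: 0.999
```

```bash
python3 -c "
from h import *
c=shot('wrist');save(c,'wrist20.png')
go(.4071,.252,.286)
"
```

```text
t 43.52 tcp [0.4081 0.2515 0.4057] yaw_y -8.89 tilt -1.0 travel [ 0.0004 -0.0011  0.1197] rows 3 per [ 0.0001 -0.0004  0.0399] F [ 0.1 -0.1  0.2] gap 1.001 q [ 0.12  0.25 -0.87  1.94  0.22  1.05 -1.01]
```

View pics/wrist20.png

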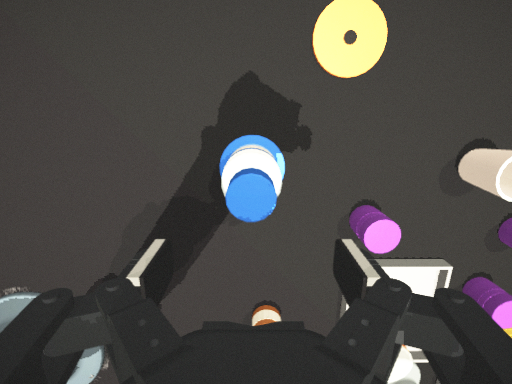

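Call:
send_rows --pt "0 0 0.02" --pt "0 0 0.025" --pt "0 0 0.025" --pt "0 0 0.025" --pt "0 0 0.015" --pt "0 0 0.009" --pt "0 0 0" --pt "0 0 0" --pt "0 0 0" --pt "0 0 0" --pt "0 0 0" --roll '[0,0,0,0,0,0,0,0,0,0,0]' --grip '[0,0,0,0,0,0,0,0,0,0,0]'

```text
t: 44.43
ee_pos: [0.4079, 0.2525, 0.2878]
tool_rot: [2.385, 2.044, 0.003]
contact_force: [0.1, -1.1, -0.3]
finger_gap: 0.995
```

```bash
python3 -c "
from h import *
c=shot('wrist');save(c,'wrist21.png')
go(.4071,.252,.286)
"
```

```text
t 44.48 tcp [0.4078 0.2524 0.2876] yaw_y -8.81 tilt -1.0 travel [-0.0005 -0.0007  0.0016] rows 1 per [-0.0005 -0.0007  0.0016] F [-1.2  1.   0.4] gap 1.005 q [-0.    0.41 -0.79  2.07  0.4   0.81 -1.18]
```

Call:
send_rows --pt "0 0 0" --pt "0 0 0" --pt "0 0 0" --pt "0 0 0" --pt "0 0 0" --pt "0 0 0" --pt "0 0 0" --pt "0 0 0" --pt "0 0 0" --pt "0 0 0" --pt "0 0 0" --pt "0 0 0" --roll '[0,0,0,0,0,0,0,0,0,0,0,0]' --grip '[0.1,0.2,0.3,0.4,0.5,0.7,1,1,1,1,1,1]'

```text
t: 45.48
ee_pos: [0.4075, 0.2525, 0.2871]
tool_rot: [2.385, 2.045, -0.0]
contact_force: [-2.7, -0.1, 5.7]
finger_gap: 0.522
```

```bash
python3 -c "
from h import *
go(.4071,.252,.286)
"
```

```text
t 45.48 tcp [0.4075 0.2525 0.2871] yaw_y -8.78 tilt -1.0 travel [-0.0005 -0.0003  0.0011] rows 1 per [-0.0005 -0.0003  0.0011] F [-2.7 -0.1  5.7] gap 0.522 q [-0.    0.41 -0.79  2.07  0.4   0.81 -1.18]
```

Call:
send_rows --pt "0 0 -0.008" --pt "0 0 -0.017" --pt "0 0 -0.025" --pt "0 0 -0.025" --pt "0 0 -0.02" --pt "0 0 -0.01" --pt "0 0 0" --pt "0 0 0" --roll '[0,0,0,0,0,0,0,0]' --grip '[1,1,1,1,1,1,1,1]'

```text
t: 46.15
ee_pos: [0.4074, 0.2517, 0.3912]
tool_rot: [2.385, 2.044, -0.001]
contact_force: [0.3, 1.0, -3.4]
finger_gap: 0.522
```

```bash
python3 -c "
from h import *
go(.5704,.0324,.391)
"
```

```text
t 46.15 tcp [0.4074 0.2517 0.3912] yaw_y -8.82 tilt -1.0 travel [-0.1917  0.1947  0.0003] rows 7 per [-0.0274  0.0278  0.    ] F [ 0.3  1.  -3.4] gap 0.522 q [ 0.11  0.27 -0.87  1.96  0.24  1.02 -1.03]
```

Call:
send_rows --pt "-0.012 0.012 0" --pt "-0.02 0.02 0" --pt "-0.025 0.026 0" --pt "-0.028 0.028 0" --pt "-0.028 0.028 0" --pt "-0.028 0.029 0" --pt "-0.025 0.025 0" --pt "-0.0162 0.0167 0" --pt "-0.0098 0.01 0" --pt "0 0 0" --pt "0 0 0" --pt "0 0 0" --roll '[0,0,0,0,0,0,0,0,0,0,0,0]' --grip '[1,1,1,1,1,1,1,1,1,1,1,1]'

```text
t: 47.15
ee_pos: [0.5696, 0.0347, 0.391]
tool_rot: [-2.38, -2.047, 0.002]
contact_force: [0.3, 0.1, -4.5]
finger_gap: 0.525
```

Call:
send_rows --pt "0 0 0" --pt "0 0 0" --pt "0 0 0" --pt "0 0 0" --pt "0 0 0" --pt "0 0 0" --roll '[0,0,0,0,0,0]' --grip '[1,1,1,1,1,1]'

```text
t: 47.65
ee_pos: [0.5706, 0.0329, 0.3919]
tool_rot: [2.385, 2.045, 0.0]
contact_force: [-0.2, 0.4, -4.1]
finger_gap: 0.523
```

```bash
python3 -c "
from h import *
c=shot('wrist');save(c,'wrist22.png')
go(.5704,.0324,.286)
"
```

```text
t 47.7 tcp [0.5706 0.0328 0.3919] yaw_y -8.79 tilt -1.0 travel [-0.0004 -0.0002  0.1059] rows 3 per [-0.0001 -0.0001  0.0353] F [-0.1 -0.4 -4.4] gap 0.52 q [ 0.43  0.41 -0.74  1.77  0.31  1.08 -0.56]
```

View pics/wrist22.png

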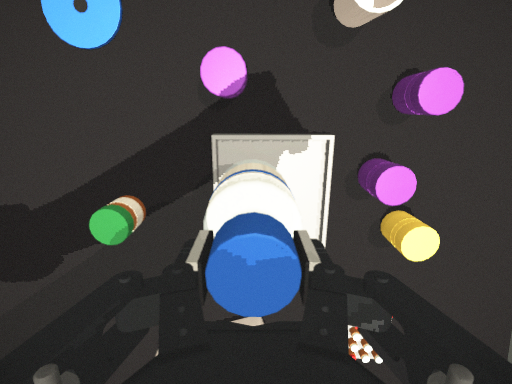

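Call:
send_rows --pt "0 0 0.012" --pt "0 0 0.02" --pt "0 0 0.022" --pt "0 0 0.02" --pt "0 0 0.013" --pt "0 0 0.008" --pt "0 0 0.004" --pt "0 0 0.002" --pt "0 0 0.002" --pt "0 0 0.001" --pt "0 0 0" --pt "0 0 0" --roll '[0,0,0,0,0,0,0,0,0,0,0,0]' --grip '[1,1,1,1,1,1,1,1,1,1,1,1]'

```text
t: 48.7
ee_pos: [0.5709, 0.0328, 0.2884]
tool_rot: [2.385, 2.044, 0.001]
contact_force: [-0.2, 0.5, -3.5]
finger_gap: 0.522
```

Call:
send_rows --pt "0 0 0.001" --pt "0 0 0" --pt "0 0 0" --pt "0 0 0" --roll '[0,0,0,0]' --grip '[1,1,1,1]'

```text
t: 49.03
ee_pos: [0.5707, 0.0327, 0.2869]
tool_rot: [2.385, 2.044, 0.0]
contact_force: [-0.0, 1.0, -3.7]
finger_gap: 0.525
```

Call:
send_rows --pt "0 0 0.001" --pt "0 0 0" --pt "0 0 0" --pt "0 0 0" --roll '[0,0,0,0]' --grip '[1,1,1,1]'

```text
t: 49.37
ee_pos: [0.5708, 0.0329, 0.2862]
tool_rot: [2.385, 2.044, 0.001]
contact_force: [-1.0, -0.4, -0.2]
finger_gap: 0.521
```

Call:
send_rows --pt "0 0 0.0005" --pt "0 0 0" --pt "0 0 0" --roll '[0,0,0]' --grip '[1,1,1]'

```text
t: 49.62
ee_pos: [0.5708, 0.033, 0.2861]
tool_rot: [2.385, 2.044, 0.001]
contact_force: [-2.0, -1.3, 4.9]
finger_gap: 0.523
```

Call:
send_rows --pt "0 0 0" --pt "0 0 0" --pt "0 0 0" --pt "0 0 0" --pt "0 0 0" --pt "0 0 0" --pt "0 0 0" --pt "0 0 0" --roll '[0,0,0,0,0,0,0,0]' --grip '[0.4,0.3,0.2,0.1,0,0,0,0]'

```text
t: 50.28
ee_pos: [0.5707, 0.0327, 0.2853]
tool_rot: [2.385, 2.045, 0.0]
contact_force: [0.0, -0.2, 0.2]
finger_gap: 0.999
```

Call:
send_rows --pt "0 0 -0.01" --pt "0 0 -0.02" --pt "0 0 -0.03" --pt "0 0 -0.03" --pt "0 0 -0.02" --pt "0 0 -0.01" --pt "0 0 0" --pt "0 0 0" --pt "0 0 0" --pt "0 0 0" --roll '[0,0,0,0,0,0,0,0,0,0]' --grip '[0,0,0,0,0,0,0,0,0,0]'

```text
t: 51.12
ee_pos: [0.5703, 0.0324, 0.4036]
tool_rot: [-2.384, -2.043, 0.004]
contact_force: [-0.1, 0.5, 0.7]
finger_gap: 0.997
```

```bash
python3 -c "
from h import *
c=shot('wrist');save(c,'wrist23.png');print(pin(c,'blue_bottle_mid'),pin(c,'orange_bottle_mid'))
c=shot('scene');save(c,'scene23.png');print(pin(c,'blue_bottle_mid'),pin(c,'orange_bottle_mid'),pin(c,'amber_jar_mid'),pin(c,'green_jar_mid'),pin(c,'vial_rack'),pin(c,'beaker_mid'))
go(.5704,.0324,.405)
"
```

```text
[(array([0.5703, 0.0355, 0.0739]), 0.93), (array([ 0.5868, -0.0137, -0.0022]), 0.7), (array([ 0.5599, -0.0501,  0.0789]), 0.2)] [(array([ 0.5617, -0.0518,  0.0778]), 0.92)]
[(array([0.5644, 0.0324, 0.0744]), 0.66)] [(array([ 0.5564, -0.0492,  0.0773]), 0.82), (array([ 0.4079,  0.2514, -0.0009]), 0.36)] [(array([0.7746, 0.0952, 0.0296]), 0.78), (array([0.729 , 0.0011, 0.027 ]), 0.64), (array([0.5566, 0.1476, 0.0292]), 0.61), (array([ 0.4928, -0.2817,  0.0912]), 0.56)] [(array([0.3845, 0.0029, 0.0314]), 0.87)] [(array([ 0.7006, -0.229 ,  0.0023]), 0.87)] [(array([0.7109, 0.2078, 0.0336]), 0.95)]
t 51.62 tcp [0.5707 0.0327 0.4053] yaw_y -8.79 tilt -1.0 travel [-0.0004 -0.0002  0.0003] rows 1 per [-0.0004 -0.0002  0.0003] F [-0.   0.1  0.6] gap 0.997 q [ 0.44  0.39 -0.74  1.75  0.29  1.11 -0.55]
```

View pics/wrist23.png

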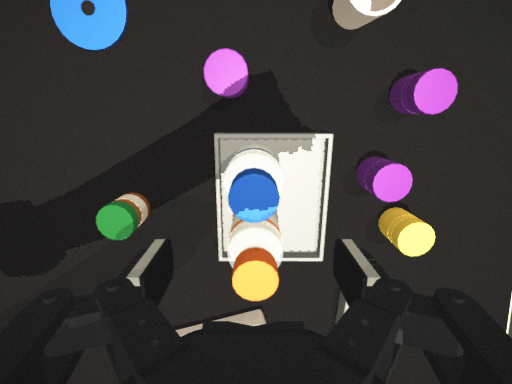

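View pics/scene23.png

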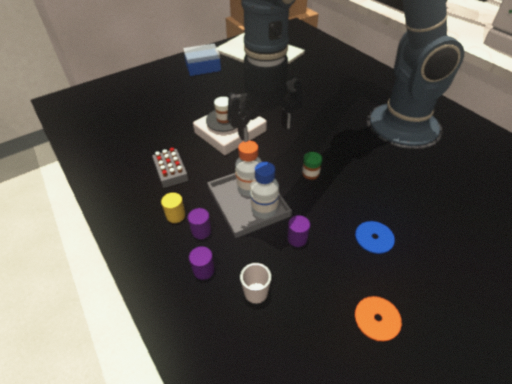

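```bash
python3 -c "
from h import *
a=cv2.imread('pics/scene0.png');b=cv2.imread('pics/scene23.png')
for i in (a,b):
    h=cv2.cvtColor(i,cv2.COLOR_BGR2HSV)
    for lo,hi,bx in [((100,120,60),(130,255,255),(250,155,285,190)),((5,150,100),(18,255,255),(235,138,262,165))]:
        m=cv2.inRange(h[bx[1]:bx[3],bx[0]:bx[2]],np.array(lo),np.array(hi));y,x=np.nonzero(m);print(len(x),(x.mean()+bx[0]).round(1),(y.mean()+bx[1]).round(1))
s=read_state();print(s['t'],np.round(s['contact_force'],1),np.abs(s['joint_vel']).max().round(3))
print(job_done())
"
```

```text
352 265.0 171.1
329 248.3 149.7
350 264.7 171.7
326 248.0 150.1
51.6167 [-0.   0.1  0.6] 0.002
the job is handed in; nothing more can be done
None
```

I finished all the moves and handed the job in at about 52 s of the 112 s allowed. `job_done()` reports no verdict, so the results below are my own measurements.

**What I did:** I stood the blue and orange bottles on the coasters of their cap colours. With both there, I set the amber jar on the balance pan. Then I put the bottles back in the tray, orange first and blue second. I lowered each object until the force sensor showed contact before opening the fingers.

**Last checks:**
- **Bottles:** in the scene camera, both caps were within about 0.7 px of where they were at the start, roughly 1–2 mm. The gripper let go of each bottle about 1 mm or less from where it first picked it up. Both bottles look upright.
- **Jar:** it measured (0.493, −0.282, 0.091), against the pan centre I found at (0.492, −0.280, 0.060). That is about 2 mm off centre and at the right height.
- **Bystanders:** the green jar, vial rack and beaker measured within 4 mm of their starting positions in the scene camera, which is the networks' noise.
- **Arm:** it was at rest, clear of everything, with contact force near zero.

**Disagreements:** the wrist camera read positions 3–5 mm further left (+y) than the fixed cameras when low over an object. The networks' position estimates also differed by a few mm between cameras. Both are well inside the 15 mm limit.

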